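Pack handled flasks in the moulded foam tray

ROBOT

A 6-joint arm with a two-finger parallel gripper is mounted at the origin on the work surface. World frame = base frame: x ahead of the robot, y to its left, z up, the work surface at z = 0. Lengths are in mm, angles in rad, forces in N, time in s.
With the tool pointing down it reaches from about 300 to 775 mm from the base axis. Payload 14.6 kg.
Tool frame: the origin (TCP) lies midway between the tips of the shut fingers; the grasp point (between the pads) lies grasp_offset behind it (grasp_offset is the distance from the TCP to the grasp point, in mm); z points along the fingers, y is the line along which they close (so a half turn about z gives the same grasp; the last joint's range is limited). The gripper opens to 94 mm and grips with 3 to 60 N. Pads are 16 mm wide; open, the fingers measure 119 mm over their backs; the gripper's body (75 mm by 177 mm) begins 78 mm behind the grasp point.
Start: joints at [-1.274, 0.3, 1.521, -0, 1.321, -0.067], TCP at [195.698, -513.996, 205.446] pointing down, gripper open.
Joint ranges: [-3.03, 3.03], [-0.79, 2.21], [0.23, 2.52], [-1.04, 4.18], [0, 3.07], [-2.55, 2.55]. Speed limits (rad/s): [2.22, 2.22, 2.57, 3.14, 3.14, 3.14].

INTERFACE

Orientations are given as [roll, pitch, yaw] about the fixed x, y, z axes, in that order (R = Rz(yaw) Ry(pitch) Rx(roll)).
In Python, from cell import * gives the robot as it stands. The module is installed in compiled form; this text tells all that it offers.
- The arm moves only by the shell command python3 -m jog 'ROWS' [FORCE]. ROWS is JSON, a list of rows, each a list of 3 entries, a list of its own where there are three numbers: the finger opening in mm, from 0 to 94, then the shift along the tool's x, y, z in units of 50 mm (1.0 is 50 mm), then the turn about the tool's z in units of 180 degrees (1.0 is 180 degrees). In form: [[fingers, [dx, dy, dz], twist], ...]. A call has 1 to 20 rows; each row shifts and turns the commanded pose from where the row before left it, along the tool's axes as they then stand; what a row does not reach is not made up. A row lasts 1/10 s, in which the tool goes at most 50 mm and 8.59 degrees, less where a joint would pass 70% of its speed; a pose out of reach is approached as far as the arm can. A call with a number of a shift or a turn outside -1 to 1 is refused whole. A call with a gripper value outside its range is refused whole. The fingers move at their own pace and stop on an object; FORCE is the grip in N (left out, the last holds). Time passes only in rows, so rows that do not move let the fingers close. It gives the time, the measured TCP pose, the force, the opening and the grip force at its end, in the units of the state.
- read_state(): the state, without advancing time (a new reading comes with each control period).
- camera(name): name is "scene" or "top" or "wrist"; returns the picture (480x640x3 uint8, red, green, blue); there is no depth.
- calibration(name): a dict with "mtx" (3x3 intrinsics, pixels), "cam_to_world" (4x4, takes a point from camera to world coordinates); the wrist camera has in their place "hand_eye" (4x4, takes a point from camera to tool coordinates, whose origin is the TCP and whose axes are the flange's). Camera axes: x right, y down, z forward; pixel columns grow to the right and rows downward; lengths in mm; the calibration is good to about 2 mm. A picture is of the moment at which its call begins: read the wrist's pose just before it. calibration takes no time and is no camera call.
- sign_off(): hands the job in; it is judged then, once.
Trained networks look in the newest picture that a camera, given by its name, has taken for a name from the list of things; names that differ only in an ending like _2 or _b are one class to them, and where a whole thing is asked for, a point or a joint stands for the part that bears it (a point fixed in the world has none). Each returns a list of dicts, best first, with "conf" (0 to 1); they miss things now and then, are a little off and sometimes report something else, mostly with a low value. They report only what shows in the picture. A call takes as long as a camera call.
- regions_of(camera, query): "pixels" (480x640 bool, what is visible of it) and "rect" ([centre column, centre row, width, height] in pixels, round what is visible of it).
The state is a dict: "clock": time; "joints": joint angles; "qd": joint speeds; "effort": joint torques, N m; "eef_pos": TCP position; "eef_rot": TCP orientation; "wrist_force": force on the tool from outside, world axes, zero at the start; "moment": the same for the moment, N m; "finger_gap": finger opening in mm; "finger_force": force on a finger pad.
Only numpy, scipy, OpenCV 4.12 (cv2) and the standard library are available. Lean on these libraries where they do the work, as an engineer would, in place of code of your own. Each camera call takes 0.05 s, during which the arm holds its last target. There are 200 camera calls.

TASK

Pack the steel flasks on the bench (three or four of them, some toppled over) in the foam tray: stand each one upright in a pocket of its own and turn it until its handle drops into the slot and the flask sits fully home on the pocket's floor. Screw each lid clockwise until its spout points straight away from the handle, and no farther, so that the tray's cover will fit. Leave the water bottle, the tape roll and the carton where they are.

Things in the scene. Friction and masses are not known exactly. Their poses are not given: they have to be found in the camera images.
- tray: White foam tray, taped to the bench: 220 (its x) by 280 (y) by 70 high. Origin under its centre at bench level, z up. Four eight-sided pockets at x = +-60, y = +-60, 60 across, straight-walled, floors 15 above the bench. From each a handle slot, 20 wide, as deep as the pocket, runs outward along y to the nearer long side and ends 62 from the pocket's centre.
- pocket1 (a point): Centre of the floor of a tray pocket, 15 above the bench and 55 below the tray's top, at x -60, y -60 of the tray. Axes as the tray's; its handle slot runs to the tray's -y.
- pocket2 (a point): Centre of the floor of a tray pocket, 15 above the bench and 55 below the tray's top, at x +60, y -60 of the tray. Axes as the tray's; its handle slot runs to the tray's -y.
- pocket3 (a point): Centre of the floor of a tray pocket, 15 above the bench and 55 below the tray's top, at x -60, y +60 of the tray. Axes as the tray's; its handle slot runs to the tray's +y.
- pocket4 (a point): Centre of the floor of a tray pocket, 15 above the bench and 55 below the tray's top, at x +60, y +60 of the tray. Axes as the tray's; its handle slot runs to the tray's +y.
- flask_a: Steel flask with black side handle and black screw lid, 0.3 kg, 156 tall; starts lying; may be absent. Origin: centre of underside; z along its axis to the lid. Body 56 across, bare above the handle from 82 to 130 (foot tapered to 50). Lying: axis 28 above the bench, handle's edge on the bench. In a pocket at a wrong angle it stops 22 deep, handle on the tray's top; at the right one it drops to the floor.
- flask_a_handle (a point): Middle of the outer face of the handle of flask_a: 56 from the axis on the flask's +y side, 52 above the underside. The handle is 12 thick (along the flask's x) and spans 22 to 82 above the underside.
- flask_a_lid (a joint): Angle of the lid of flask_a (rad), growing anticlockwise from above (unscrewing). 0: spout straight away from the handle, on the flask's -y side. Starts at 0.6 to 1.7; turns stiffly (0.06 N m), stays where left, does not rise, has no stop at 0.
- flask_a_spout (a point): Tip of the grey spout (12 wide) on the lid of flask_a, 26 from the flask's axis, 145 above its underside. The lid: a disc 50 across, 130 to 140 above the underside; on it, centred on the axis and in line with the spout, a grip bar 20 thick, 32 long, from 140 up to 156.
- flask_b: Steel flask with black side handle and black screw lid, 0.3 kg, 156 tall; starts lying; may be absent. Origin: centre of underside; z along its axis to the lid. Body 56 across, bare above the handle from 82 to 130 (foot tapered to 50). Lying: axis 28 above the bench, handle's edge on the bench. In a pocket at a wrong angle it stops 22 deep, handle on the tray's top; at the right one it drops to the floor.
- flask_b_handle (a point): Middle of the outer face of the handle of flask_b: 56 from the axis on the flask's +y side, 52 above the underside. The handle is 12 thick (along the flask's x) and spans 22 to 82 above the underside.
- flask_b_lid (a joint): Angle of the lid of flask_b (rad), growing anticlockwise from above (unscrewing). 0: spout straight away from the handle, on the flask's -y side. Starts at 0.6 to 1.7; turns stiffly (0.06 N m), stays where left, does not rise, has no stop at 0.
- flask_b_spout (a point): Tip of the grey spout (12 wide) on the lid of flask_b, 26 from the flask's axis, 145 above its underside. The lid: a disc 50 across, 130 to 140 above the underside; on it, centred on the axis and in line with the spout, a grip bar 20 thick, 32 long, from 140 up to 156.
- flask_c: Steel flask with black side handle and black screw lid, 0.3 kg, 156 tall; starts standing; may be absent. Origin: centre of underside; z along its axis to the lid. Body 56 across, bare above the handle from 82 to 130 (foot tapered to 50). Lying: axis 28 above the bench, handle's edge on the bench. In a pocket at a wrong angle it stops 22 deep, handle on the tray's top; at the right one it drops to the floor.
- flask_c_handle (a point): Middle of the outer face of the handle of flask_c: 56 from the axis on the flask's +y side, 52 above the underside. The handle is 12 thick (along the flask's x) and spans 22 to 82 above the underside.
- flask_c_lid (a joint): Angle of the lid of flask_c (rad), growing anticlockwise from above (unscrewing). 0: spout straight away from the handle, on the flask's -y side. Starts at 0.6 to 1.7; turns stiffly (0.06 N m), stays where left, does not rise, has no stop at 0.
- flask_c_spout (a point): Tip of the grey spout (12 wide) on the lid of flask_c, 26 from the flask's axis, 145 above its underside. The lid: a disc 50 across, 130 to 140 above the underside; on it, centred on the axis and in line with the spout, a grip bar 20 thick, 32 long, from 140 up to 156.
- flask_d: Steel flask with black side handle and black screw lid, 0.3 kg, 156 tall; starts standing; may be absent. Origin: centre of underside; z along its axis to the lid. Body 56 across, bare above the handle from 82 to 130 (foot tapered to 50). Lying: axis 28 above the bench, handle's edge on the bench. In a pocket at a wrong angle it stops 22 deep, handle on the tray's top; at the right one it drops to the floor.
- flask_d_handle (a point): Middle of the outer face of the handle of flask_d: 56 from the axis on the flask's +y side, 52 above the underside. The handle is 12 thick (along the flask's x) and spans 22 to 82 above the underside.
- flask_d_lid (a joint): Angle of the lid of flask_d (rad), growing anticlockwise from above (unscrewing). 0: spout straight away from the handle, on the flask's -y side. Starts at 0.6 to 1.7; turns stiffly (0.06 N m), stays where left, does not rise, has no stop at 0.
- flask_d_spout (a point): Tip of the grey spout (12 wide) on the lid of flask_d, 26 from the flask's axis, 145 above its underside. The lid: a disc 50 across, 130 to 140 above the underside; on it, centred on the axis and in line with the spout, a grip bar 20 thick, 32 long, from 140 up to 156.
- water_bottle: Bystander: full clear water bottle, 64 across, 200 tall, standing. Origin at the centre of its underside.
- tape_roll: Bystander: roll of brown parcel tape lying flat, 104 across, 48 high, bore 76. Origin at the centre of its underside.
- carton: Bystander: closed cardboard carton 90 x 110 x 80 high. Origin at the centre of its underside.

How it is judged (in metres and radians):
At the end, for the whole second after the job is handed in: Each flask present stands in a pocket with its underside within 5 mm of the pocket's floor and 8 mm of its centre (possible only with the handle in the slot), upright within 7 degrees and at rest, and its spout points away from the handle within 0.2 rad (11 degrees) (((z of flask_a in the frame of pocket1 between -0.005 and 0.005 m and horizontal distance between flask_a and pocket1 below 0.008 m) or (z of flask_a in the frame of pocket2 between -0.005 and 0.005 m and horizontal distance between flask_a and pocket2 below 0.008 m) or (z of flask_a in the frame of pocket3 between -0.005 and 0.005 m and horizontal distance between flask_a and pocket3 below 0.008 m) or (z of flask_a in the frame of pocket4 between -0.005 and 0.005 m and horizontal distance between flask_a and pocket4 below 0.008 m)) and angle between each of flask_a, flask_b, flask_c, flask_d's own z axis and vertical below 0.12 rad and value of joint flask_a_lid between -0.2 and 0.2 rad and linear speed of each of flask_a, flask_b, flask_c, flask_d below 0.03 m/s and ((z of flask_b in the frame of pocket1 between -0.005 and 0.005 m and horizontal distance between flask_b and pocket1 below 0.008 m) or (z of flask_b in the frame of pocket2 between -0.005 and 0.005 m and horizontal distance between flask_b and pocket2 below 0.008 m) or (z of flask_b in the frame of pocket3 between -0.005 and 0.005 m and horizontal distance between flask_b and pocket3 below 0.008 m) or (z of flask_b in the frame of pocket4 between -0.005 and 0.005 m and horizontal distance between flask_b and pocket4 below 0.008 m)) and value of joint flask_b_lid between -0.2 and 0.2 rad and ((z of flask_c in the frame of pocket1 between -0.005 and 0.005 m and horizontal distance between flask_c and pocket1 below 0.008 m) or (z of flask_c in the frame of pocket2 between -0.005 and 0.005 m and horizontal distance between flask_c and pocket2 below 0.008 m) or (z of flask_c in the frame of pocket3 between -0.005 and 0.005 m and horizontal distance between flask_c and pocket3 below 0.008 m) or (z of flask_c in the frame of pocket4 between -0.005 and 0.005 m and horizontal distance between flask_c and pocket4 below 0.008 m)) and value of joint flask_c_lid between -0.2 and 0.2 rad and ((z of flask_d in the frame of pocket1 between -0.005 and 0.005 m and horizontal distance between flask_d and pocket1 below 0.008 m) or (z of flask_d in the frame of pocket2 between -0.005 and 0.005 m and horizontal distance between flask_d and pocket2 below 0.008 m) or (z of flask_d in the frame of pocket3 between -0.005 and 0.005 m and horizontal distance between flask_d and pocket3 below 0.008 m) or (z of flask_d in the frame of pocket4 between -0.005 and 0.005 m and horizontal distance between flask_d and pocket4 below 0.008 m)) and value of joint flask_d_lid between -0.2 and 0.2 rad); the robot touches nothing.
It fails at once if the water bottle was moved by more than 5 cm (distance of water_bottle from where it was at the start of the episode above 0.05 m).
It fails at once if the tape roll was moved by more than 5 cm (distance of tape_roll from where it was at the start of the episode above 0.05 m).
It fails at once if the carton was moved by more than 5 cm (distance of carton from where it was at the start of the episode above 0.05 m).
Of flask_a, flask_b, flask_c, flask_d only 3 to 4 are there at a start; the rules pass over those that are not, and their reading is None.
At some moment in a run one of flask_a, flask_b, flask_c, flask_d may be knocked a few centimetres aside while the robot is not near it.
Once in a run the grip may slacken for a moment while it holds something.
It also fails if it takes over 210 s, if anything falls off the work surface, if the arm or the gripper's body presses on something with over 40 N, if the wrist force passes 120 N, or if a joint passes its speed limit or range.

## Working session

There is one attempt and no reset: what is moved stays moved. The work goes in short steps, Python scripts to look and compute and a shell command to move; the robot and the scene stay as the last step left them, time stands still between calls to the robot, and variables do not carry over. Pictures are saved under pics/ and viewed, at most 14 in all, crops included, and the job is handed in when it is done.

```bash
mkdir -p pics
cat > h.py <<'E'
from cell import *
import numpy as np, cv2
from scipy.spatial.transform import Rotation as R
def T_tool(s=None):
    s=s or read_state(); T=np.eye(4); T[:3,:3]=R.from_euler('xyz',s['eef_rot']).as_matrix(); T[:3,3]=s['eef_pos']; return T
def cam(name,s=None):
    c=calibration(name); return c['mtx'],(np.array(c['cam_to_world']) if name!='wrist' else T_tool(s)@np.array(c['hand_eye']))
def onplane(K,C,uv,z):
    d=C[:3,:3]@np.linalg.solve(K,[uv[0],uv[1],1.]); o=C[:3,3]; return o+d*(z-o[2])/d[2]
def proj(K,C,p):
    q=C[:3,:3].T@(np.asarray(p,float)-C[:3,3]); q=np.asarray(K)@q; return q[:2]/q[2]
def tri(obs): # [(K,C,uv)]
    A=np.zeros((3,3));b=np.zeros(3)
    for K,C,uv in obs:
        d=C[:3,:3]@np.linalg.solve(K,[uv[0],uv[1],1.]); d/=np.linalg.norm(d); P=np.eye(3)-np.outer(d,d); A+=P; b+=P@C[:3,3]
    return np.linalg.solve(A,b)
def save(n,im): cv2.imwrite(f'pics/{n}.png',im[:,:,::-1])
E
python3 - <<'E'
from h import *
print(read_state())
for n in ('scene','top'):
    im=camera(n); save(n+'0',im); K,C=cam(n); print(n,K,C.round(3).tolist())
    for q in ('flask_a','flask_a_handle','flask_a_lid','flask_a_spout','tray','water_bottle','tape_roll','carton'):
        try:
            for r in regions_of(n,q): print(q,round(r['conf'],2),np.round(r['rect'],1).tolist(),r['pixels'].sum())
        except Exception as e: print(q,e)
print(np.round(calibration('wrist')['hand_eye'],3).tolist(),calibration('wrist')['mtx'])
E
```

```text
{'clock': 0.0, 'joints': array([-1.27361199e+00,  3.00467975e-01,  1.52160528e+00, -9.29343885e-06,
        1.32071494e+00, -6.66006177e-02]), 'qd': array([-0.00138251, -0.00144176, -0.00042534,  0.00014216,  0.0013544 ,
       -0.00146983]), 'effort': array([-2.12355910e-03, -5.31805193e+01, -3.52731550e+01,  7.07652443e-02,
        2.43665732e-02, -8.76095442e-05]), 'eef_pos': array([ 195.61093669, -513.74234332,  204.87781592]), 'eef_rot': array([-3.14039917e+00, -7.05829417e-05,  3.63787220e-01]), 'wrist_force': array([-0.53489838,  0.10383317,  0.12416126]), 'moment': array([-0.02882668,  0.03192617,  0.02963147]), 'finger_force': 0.0, 'finger_gap': 93.68500173589537}
scene [[616.42263235   0.         310.61522979]
 [  0.         616.42263235 244.30066653]
 [  0.           0.           1.        ]] [[0.656, 0.588, -0.473, 1259.157], [0.754, -0.503, 0.422, -580.148], [0.011, -0.634, -0.773, 1232.897], [0.0, 0.0, 0.0, 1.0]]
flask_a 0.97 [351.9, 223.8, 37.8, 51.4] 1176
flask_a 0.78 [318.0, 238.8, 52.7, 50.9] 1262
flask_a 0.67 [331.0, 288.6, 30.0, 51.1] 1156
flask_a_handle 0.74 [315
[... 684 characters left out ...]
 187.1, 29.0, 46.1] 802
flask_a 0.73 [283.3, 261.6, 29.6, 72.3] 1598
flask_a_handle 0.69 [282.0, 260.0, 28.3, 67.3] 1612
flask_a_lid 0.69 [287.6, 288.4, 24.1, 17.9] 219
flask_a_lid 0.38 [245.3, 227.0, 20.5, 18.0] 400
flask_a_lid 0.29 [332.9, 175.9, 24.5, 25.3] 384
flask_a_spout 0.49 [287.6, 286.6, 25.7, 9.9] 182
tray 0.56 [424.6, 247.9, 129.4, 112.1] 12297
water_bottle 0.73 [176.8, 182.2, 43.7, 41.7] 1153
tape_roll 0.95 [410.0, 161.3, 45.3, 46.0] 1016
[[-0.0, -0.964, -0.265, 77.324], [1.0, -0.001, 0.001, 0.28], [-0.001, -0.265, 0.964, -177.842], [0.0, 0.0, 0.0, 1.0]] [[345.64559504   0.         315.41367716]
 [  0.         345.64559504 241.54445101]
 [  0.           0.           1.        ]]
```

View pics/top0.png

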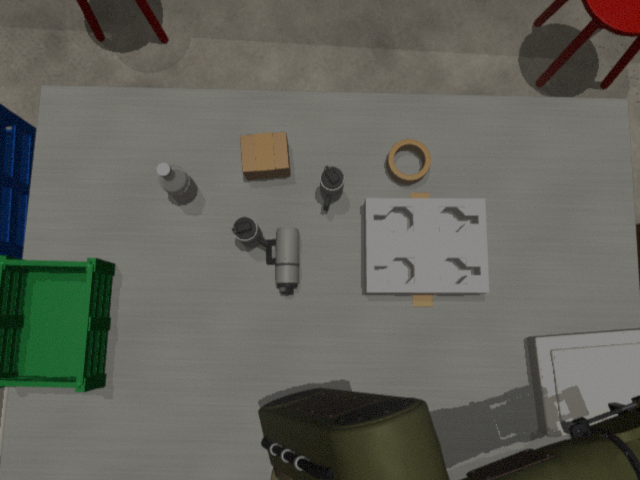

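View pics/scene0.png

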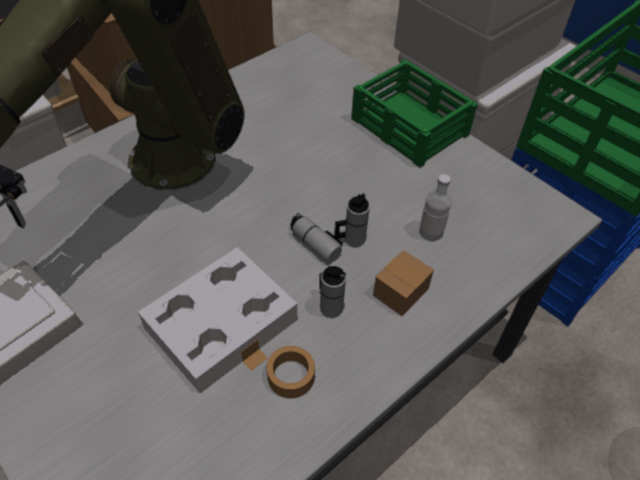

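The top view shows three flasks. Two are standing, with lids near (245,227) and (332,176). One is lying at (286,260) with its lid toward the robot. The tray's top is at (365–489, 198–293), with its slots running left and right. Next I'll take a closer look with the wrist camera.

```bash
python3 -m jog '[[94,[0,0,-1],0],[94,[0,0,-1],0],[94,[0.5,-0.53,-0.1],0],[94,[0.5,-0.53,-0.1],0],[94,[0.5,-0.53,-0.1],0],[94,[0.5,-0.53,-0.1],0],[94,[0.5,-0.53,-0.1],0],[94,[0.5,-0.53,-0.1],0],[94,[0.5,-0.53,-0.1],0],[94,[0.5,-0.53,-0.1],0],[94,[0.5,-0.53,0],0],[94,[0.5,-0.53,0],0],[94,[0.5,-0.53,0],0],[94,[0.5,-0.53,0],0],[94,[0.5,-0.53,0],0],[94,[0.5,-0.53,0],0],[94,[0.5,-0.53,0],0],[94,[0.5,-0.53,0],0],[94,[0,0,0],0],[94,[0,0,0],0]]' 20
python3 - <<'E'
from h import *
import cell; print(cell.__dict__.get('grasp_offset'), [k for k in dir(cell) if k[0]!='_'])
s=read_state(); print(s['eef_pos'],s['eef_rot'],s['joints'].round(2))
im=camera('wrist'); save('w1',im); save('w1c',cv2.resize(im,(800,600)))
for q in ('flask_a','flask_a_handle','flask_a_lid','flask_a_spout','tray'):
    for r in regions_of('wrist',q): print(q,round(r['conf'],2),np.round(r['rect'],1).tolist(),r['pixels'].sum())
E
```

```text
clock: 2.9
eef_pos: [418.6, 24.8, 345.3]
eef_rot: [-3.142, 0.0, 0.365]
wrist_force: [-0.2, -0.0, -0.1]
finger_gap: 93.9
finger_force: 0.0
18.8 ['Unreachable', 'calibration', 'camera', 'grasp_offset', 'read_state', 'regions_of', 'sign_off']
[418.58221683  24.82877766 345.33237559] [-3.14158638e+00  4.14725792e-04  3.65454801e-01] [-0.03 -0.07  1.62 -0.    1.6   1.18]
flask_a 0.73 [415.4, 28.4, 65.9, 55.6] 1997
flask_a 0.72 [288.5, 116.0, 71.4, 124.2] 5553
flask_a 0.57 [226.5, 42.3, 89.6, 84.6] 4152
flask_a_handle 0.97 [289.4, 116.2, 74.9, 126.4] 5573
flask_a_lid 0.64 [273.5, 166.4, 39.2, 26.3] 485
tray 0.84 [513.1, 170.1, 253.8, 232.5] 39150
```

View pics/w1c.png

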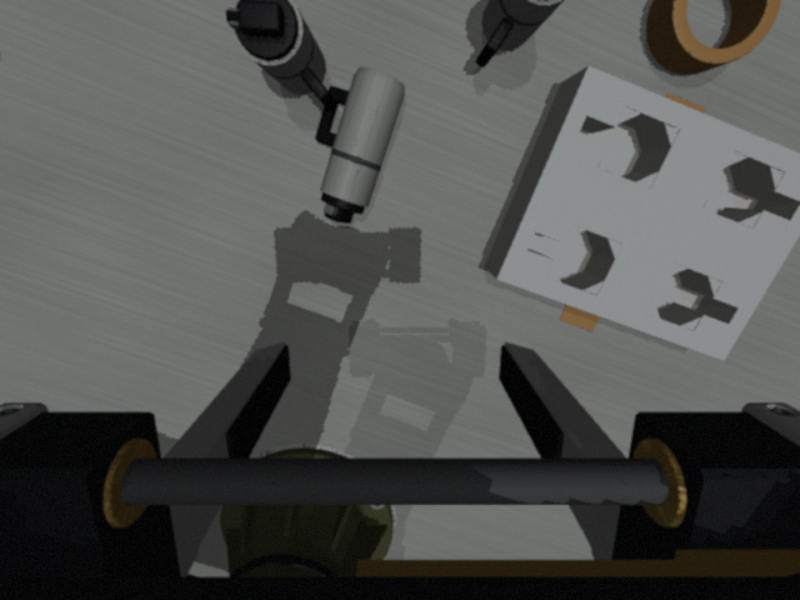

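Wrist view 1 (800x600 crop) shows the lying flask with its handle to the left at about (335,110) and its lid at (340,208). The two standing flasks are at the top edge and the tray is on the right. I'll move closer above the flasks for a second view.

```bash
python3 -m jog '[[94,[0.75,0,0],0],[94,[0.75,0,0],0],[94,[0.75,0,0],0],[94,[0.75,0,0],0],[94,[0,0,0],0],[94,[0,0,0],0],[94,[0,0,0],0]]'
python3 - <<'E'
from h import *
s=read_state(); print(s['eef_pos'],s['eef_rot'],s['joints'].round(2))
im=camera('wrist'); save('w2',im); save('w2c',cv2.resize(im[:360],(800,450)))
K,C=cam('wrist',s)
for q in ('flask_a','flask_a_handle','flask_a_lid','flask_a_spout'):
    for r in regions_of('wrist',q): print(q,round(r['conf'],2),np.round(r['rect'],1).tolist(),r['pixels'].sum(), onplane(K,C,r['rect'][:2],{'flask_a_lid':145,'flask_a_spout':145}.get(q,28)).round())
# tray corners in each view
for n in ('top','scene'):
    im=cv2.imread(f'pics/{n}0.png'); K,C=cam(n)
    g=im.min(2); x0,y0,x1,y1=(355,185,500,305) if n=='top' else (130,240,305,390)
    m=np.zeros_like(g); m[y0:y1,x0:x1]=(g[y0:y1,x0:x1]>150)*255
    m=cv2.morphologyEx(m,cv2.MORPH_CLOSE,np.ones((3,3)))
    c=max(cv2.findContours(m,0,2)[0],key=cv2.contourArea); h=cv2.convexHull(c)
    a=cv2.approxPolyDP(h,4,True)[:,0]
    print(n,cv2.contourArea(c)); 
    for p in a: print(p, onplane(K,C,p,70).round(1))
    save('m'+n,np.dstack([m]*3))
E
```

```text
clock: 3.9
eef_pos: [558.3, 77.4, 346.0]
eef_rot: [3.141, -0.001, 0.363]
wrist_force: [-0.3, -0.7, 0.6]
finger_gap: 93.9
finger_force: 0.0
[558.28045662  77.3772838  345.97794789] [ 3.14134253e+00 -6.49135760e-04  3.63190391e-01] [ 0.07  0.27  1.24 -0.    1.63  1.28]
flask_a 0.69 [289.5, 224.2, 60.7, 106.9] 4206 [515. 101.  28.]
flask_a 0.63 [235.7, 174.5, 75.7, 51.4] 2852 [555. 196.  28.]
flask_a 0.54 [510.6, 267.4, 258.7, 182.6] 25949 [ 571. -236.   28.]
flask_a_handle 0.58 [290.6, 225.4, 63.3, 106.9] 4165 [514.  99.  28.]
flask_a_lid 0.85 [276.6, 268.9, 33.9, 18.2] 288 [487.  98. 145.]
flask_a_lid 0.53 [233.1, 174.8, 80.1, 55.5] 3052 [572. 177. 145.]
flask_a_spout 0.77 [277.1, 267.9, 34.7, 20.1] 302 [488.  98. 145.]
flask_a_spout 0.5 [510.1, 267.1, 259.7, 184.2] 25987 [ 585. -155.  145.]
flask_a_spout 0.23 [219.3, 172.6, 49.7, 46.6] 1729 [569. 192. 145.]Traceback (most recent call last):
  File "<stdin>", line 13, in <module>
ValueError: max() iterable argument is empty
```

View pics/w2c.png

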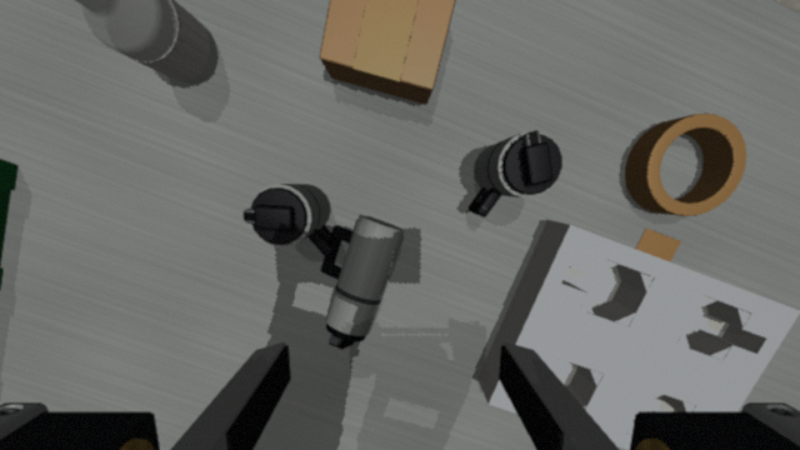

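Wrist view 2 (crop at 1.25x) shows flask S1 with its lid at (277,215), spout tip at (248,217) to the left, and handle toward (325,240). S2 has its lid at (530,163), spout up at (534,135), and handle at (483,205). The lying flask runs from (385,220), its foot, to (340,340), its spout.

```bash
cat > m.py <<'E'
from h import *
s1=dict(eef_pos=np.array([418.58,24.83,345.33]),eef_rot=np.array([-3.14159,0.0004,0.36545]))
s2=dict(eef_pos=np.array([558.28,77.38,345.98]),eef_rot=np.array([3.14134,-0.00065,0.36319]))
W1,W2,TP,SC=cam('wrist',s1),cam('wrist',s2),cam('top'),cam('scene')
E
python3 - <<'E'
from m import *
o=lambda c,u,v,f=1.25:(c[0],c[1],np.array([u,v])/f)
for nm,ob in dict(S1lid=[o(W2,277,213),o(TP,245,228.5,1)],S2lid=[o(W2,531,162),o(TP,332.5,177,1)],
  S1sp=[o(W2,248,217)],).items():
    p=tri(ob) if len(ob)>1 else None; print(nm,p, [onplane(k,c,u,z).round(1) for k,c,u in ob for z in (140,)])
for nm,u,z in (('S1spout',(247,217),145),('S2spout',(533,135),145),('S2handle',(483,207),75),('S1handle',(332,240),75),('Lfoot',(379,222),50),('Lfoot28',(379,222),28),('Lspout',(341,342),28),('Lneck',(348,333),28)):
    print(nm,onplane(*W2,np.array(u)/1.25,z).round(1))
for n,c in (('top',TP),('scene',SC)):
    im=cv2.imread(f'pics/{n}0.png'); K,C=c
    g=im.min(2); x0,y0,x1,y1=(355,185,500,305) if n=='top' else (130,240,305,390)
    sub=g[y0:y1,x0:x1]; t,_=cv2.threshold(sub,0,255,cv2.THRESH_OTSU)
    m=np.zeros_like(g); m[y0:y1,x0:x1]=(sub>t)*255
    h=cv2.convexHull(max(cv2.findContours(m,0,2)[0],key=cv2.contourArea)); 
    a=cv2.approxPolyDP(h,5,True)[:,0]; P=np.array([onplane(K,C,p,70)[:2] for p in a])
    print(n,t,a.tolist(),P.round(1).tolist(),P.mean(0))
    H=np.array([onplane(K,C,p,70)[:2] for p in h[:,0]]).astype(np.float32); print(cv2.minAreaRect(H))
E
```

```text
S1lid [567.57682557 192.47431326 120.95475996] [array([571.2, 191. , 140. ]), array([563.6, 187. , 140. ])]
S2lid [691.14754282  -3.47599467 117.76548936] [array([688.1,   2.3, 140. ]), array([684.9,  -3. , 140. ])]
S1sp None [array([558.9, 213.7, 140. ])]
S1spout [559.5 213.1 145. ]
S2spout [707.1  11.2 145. ]
S2handle [641.1  11.7  75. ]
S1handle [555.  144.5  75. ]
Lfoot [587.2 105.4  50. ]
Lfoot28 [585.2 105.4  28. ]
Lspout [433.1  98.7  28. ]
Lneck [447.1  94.5  28. ]
top 116.0 [[366, 197], [484, 198], [489, 292], [367, 291]] [[657.1, -83.7], [661.6, -360.4], [442.0, -367.3], [437.3, -88.7]] [ 549.50121961 -225.01151067]
((549.6345825195312, -225.47105407714844), (220.03208923339844, 280.92626953125), 0.9502733945846558)
scene 101.0 [[304, 248], [304, 348], [270, 389], [130, 389], [130, 240], [295, 240]] [[546.6, 34.9], [755.9, -144.7], [782.8, -259.4], [596.7, -475.6], [251.2, -271.8], [513.1, 34.6]] [ 574.38899631 -180.33800384]
((539.8330078125, -238.92034912109375), (425.0751647949219, 396.0248718261719), 49.47172546386719)
```

```bash
python3 -m jog '[[94,[0.49,-0.7,0],0],[94,[0.5,-0.7,0],0],[94,[0,-0.64,0],0],[94,[0,0,0],0],[94,[0,0,0],0]]'
python3 - <<'E'
from m import *
s=read_state(); print(s['eef_pos'],s['eef_rot'],s['clock'])
im=camera('wrist'); save('w3',im); save('w3c',im[100:340,120:480].repeat(2,0).repeat(2,1))
K,C=cam('wrist',s)
for q in ('flask_a','flask_a_lid','flask_a_spout','flask_a_handle'):
    for r in regions_of('wrist',q): print(q,round(r['conf'],2),np.round(r['rect'],1).tolist(),r['pixels'].sum(), onplane(K,C,r['rect'][:2],140).round(),onplane(K,C,r['rect'][:2],28).round())
E
```

```text
clock: 4.65
eef_pos: [568.5, 191.0, 345.7]
eef_rot: [3.141, -0.0, 0.365]
wrist_force: [-0.2, 0.2, 0.0]
finger_gap: 93.8
finger_force: 0.0
[568.53403607 191.04325406 345.70611736] [ 3.14139298e+00 -3.31290510e-04  3.64899898e-01] 4.65
flask_a 0.9 [357.0, 258.4, 64.7, 99.3] 3883 [541. 128. 140.] [512. 102.  28.]
flask_a 0.79 [493.1, 184.2, 91.8, 62.4] 4189 [673.  21. 140.] [683. -37.  28.]
flask_a 0.77 [318.6, 210.8, 54.0, 55.4] 2187 [577. 190. 140.] [559. 182.  28.]
flask_a_lid 0.48 [358.6, 256.6, 70.5, 100.2] 3962 [543. 127. 140.] [515. 100.  28.]
flask_a_spout 0.76 [344.8, 297.9, 34.6, 18.7] 264 [489. 122. 140.] [445.  94.  28.]
flask_a_handle 0.93 [358.7, 257.6, 70.4, 100.8] 4039 [542. 126. 140.] [514. 100.  28.]
```

View pics/w3c.png

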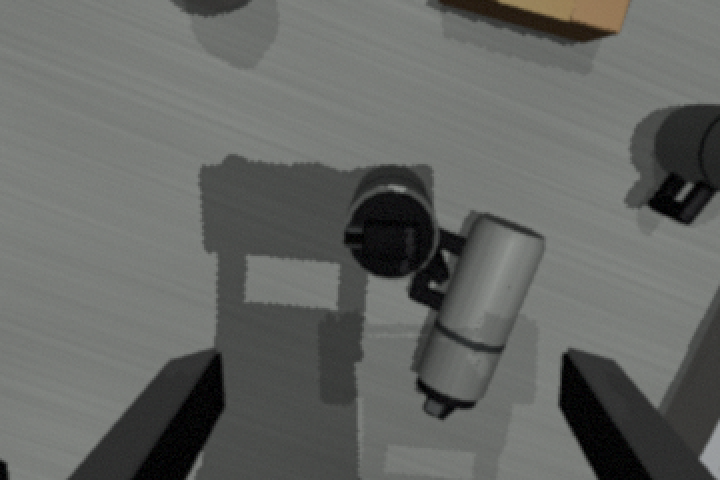

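Run:
```python
from m import *
s3=dict(eef_pos=np.array([568.53,191.04,345.71]),eef_rot=np.array([3.14139,-0.00033,0.3649]))
K,C=cam('wrist',s3)
c=lambda u,v:(120+u/2,100+v/2)
print('lid',onplane(K,C,c(393,232),138), 'spout',onplane(K,C,c(346,238),145))
L=onplane(K,C,c(393,232),138)
f=lambda p:((proj(K,C,p)-[120,100])*2).round().tolist()
for a in (-85,-95,-105,-115,-125):
    d=np.array([np.cos(np.radians(a)),np.sin(np.radians(a))]); print(a,[f([*(L[:2]+r*d),z]) for r in(28,56) for z in (82,22)])
print('base top',f([*L[:2],0]))
for nm,u in dict(footc=(515,225),footL=(478,214),footR=(545,238),lidL=(420,380),lidR=(474,404),sp=(433,411)).items():
    print(nm,onplane(K,C,c(*u),28).round(1))
```

```text
lid [570.53455336 189.89427423 138.        ] spout [559.28929799 213.694968   145.        ]
-85 [[434.0, 227.0], [429.0, 212.0], [475.0, 239.0], [466.0, 222.0]]
-95 [[431.0, 234.0], [427.0, 218.0], [470.0, 252.0], [461.0, 234.0]]
-105 [[427.0, 240.0], [423.0, 223.0], [462.0, 265.0], [454.0, 245.0]]
-115 [[422.0, 246.0], [419.0, 228.0], [452.0, 275.0], [445.0, 255.0]]
-125 [[417.0, 250.0], [414.0, 232.0], [440.0, 284.0], [434.0, 263.0]]
base top [392.0, 197.0]
footc [586.9 100.8  28. ]
footL [584.8 129.   28. ]
footR [585.9  76.4  28. ]
lidL [449.3 120.7  28. ]
lidR [445.5  73.9  28. ]
sp [428.6 101.6  28. ]
```

Run:
```python
from m import *
s3=dict(eef_pos=np.array([568.53,191.04,345.71]),eef_rot=np.array([3.14139,-0.00033,0.3649]))
W3=cam('wrist',s3)
def score(L,imgs,a,full=True):
    d=np.array([np.cos(a),np.sin(a)]);n=np.array([-d[1],d[0]]);v=[]
    for (K,C),im in imgs:
        for r in np.arange(34,55,3):
            for w in (-3,0,3): 
                q=proj(K,C,[*(L+r*d+w*n),80]).round().astype(int); v.append(im[q[1],q[0]].mean())
    return np.mean(v)
I=lambda n:cv2.imread(f'pics/{n}.png')
for nm,L,im in (('S1',np.array([570.5,189.9]),[(W3,I('w3')),(W2,I('w2'))]),('S2',np.array([689,1]),[(W2,I('w2'))])):
    aa=np.arange(-180,180,5); sc=[score(L,im,np.radians(a)) for a in aa]; o=np.argsort(sc)[:9]; print(nm,[(int(aa[i]),round(sc[i])) for i in o])
save('z3',cv2.resize(I('w3')[185:265,290:400,::-1],None,fx=7,fy=7,interpolation=cv2.INTER_CUBIC).clip(0,120)*2)
```

```text
S1 [(-120, 14), (-115, 18), (-125, 21), (-100, 25), (-95, 27), (-110, 28), (-105, 29), (-130, 30), (-135, 37)]
S2 [(155, 13), (160, 16), (165, 28), (150, 33), (170, 35), (145, 53), (125, 59), (135, 59), (130, 60)]
```

View pics/z3.png

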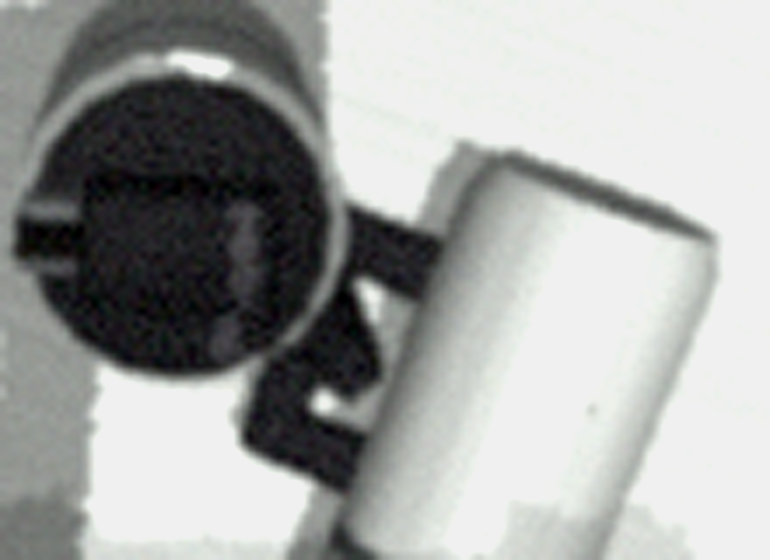

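Zoomed in, S1's handle points down to the right with its tip at about (365,380), an azimuth of roughly −119°. L's handle loop lies beneath it. Now I'll grasp S1.

```bash
python3 -m jog '[[94,[0.03,0.03,0.5],0],[94,[0,0,0.7],0],[94,[0,0,0.7],0],[94,[0,0,0.7],0],[94,[0,0,0.7],0],[94,[0,0,0.6],0],[94,[0,0,0.5],0],[94,[0,0,0.4],0],[94,[0,0,0.35],0],[94,[0,0,0],0],[94,[0,0,0],0],[40,[0,0,0],0],[40,[0,0,0],0],[40,[0,0,0],0],[40,[0,0,0],0],[40,[0,0,0],0],[40,[0,0,0],0],[40,[0,0,0],0],[40,[0,0,0],0]]' 25
```

```text
clock: 6.8
eef_pos: [570.8, 190.1, 88.1]
eef_rot: [-3.141, -0.0, 0.364]
wrist_force: [-0.5, 0.7, 2.0]
finger_gap: 55.9
finger_force: 24.9
```

```bash
python3 -m jog '[[40,[0,0,-0.4],0],[40,[0,0,-0.6],0],[40,[0,0,-0.7],0],[40,[0,0,-0.7],0],[40,[0,0,-0.6],0],[40,[-0.1,0.35,0],0],[40,[-0.18,0.6,0],0],[40,[-0.18,0.65,0],0],[40,[-0.18,0.65,0],0],[40,[-0.19,0.65,0],0],[40,[-0.19,0.65,0],0],[40,[-0.19,0.65,0],0],[40,[-0.19,0.65,0],0],[40,[-0.19,0.65,0],0],[40,[-0.19,0.65,0],0],[40,[-0.19,0.65,0],0],[40,[-0.19,0.65,0],0],[40,[-0.19,0.65,0],0],[40,[-0.19,0.65,0],0],[40,[-0.12,0.4,0],0]]'
python3 -m jog '[[40,[0,0.3,0],0],[40,[-0.1,0.3,0],0],[40,[0,0,0],-0.024],[40,[0,0,0],-0.024],[40,[0,0,0],-0.024],[40,[0,0,0],-0.024],[40,[0,0,0],-0.024],[40,[0,0,0],-0.024],[40,[0,0,0],-0.024],[40,[0,0,0],0],[40,[0,0,0],0]]'
python3 - <<'E'
from m import *
s=read_state(); print(s['eef_pos'],s['eef_rot'],s['clock'])
im=camera('wrist'); save('w4',im); save('w4c',cv2.resize(im[:420],(800,525)))
E
```

```text
clock: 8.8
eef_pos: [608.7, -287.2, 236.9]
eef_rot: [-3.141, 0.001, 0.362]
wrist_force: [0.5, 0.4, -2.5]
finger_gap: 55.9
finger_force: 24.9
clock: 9.9
eef_pos: [615.1, -314.7, 237.4]
eef_rot: [-3.141, 0.0, 0.889]
wrist_force: [-0.1, 0.4, -3.6]
finger_gap: 56.0
finger_force: 24.9
[ 615.11081631 -314.66194524  237.43742128] [-3.14075447e+00  2.09167502e-04  8.89336247e-01] 9.9
```

View pics/w4c.png

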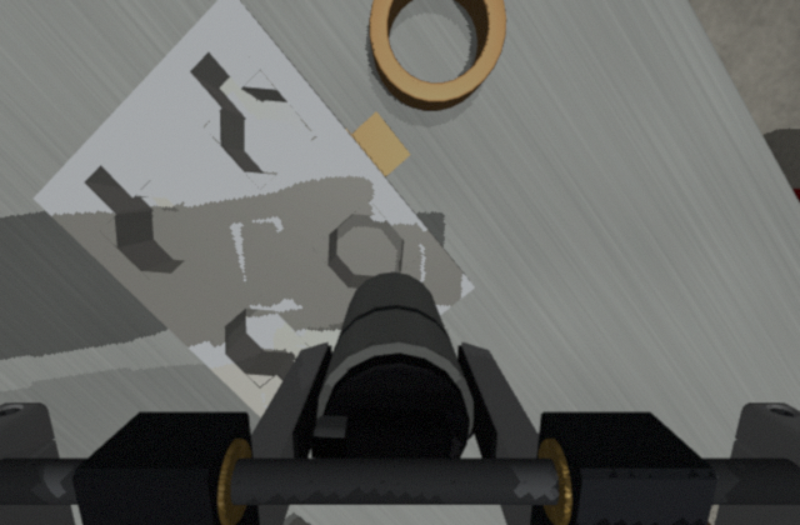

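Run:
```python
from m import *
s=read_state(); K,C=cam('wrist',s); 
W=lambda u,v,z=70:onplane(K,C,np.array([u,v])/1.25,z).round(1)[:2]
print('p2',W(366.5,250)); print('corner L',W(35,197),'corner R',W(474,289))
t=np.array([549.6,-225.5]);th=0.0166;Rz=np.array([[np.cos(th),-np.sin(th)],[np.sin(th),np.cos(th)]])
P=lambda x,y,z=70:(proj(K,C,[*(t+Rz@[x,y]),z])*1.25).round()
for n,p in dict(p1=(-60,-60),p2=(60,-60),p3=(-60,60),p4=(60,60),cL=(-110,140),cR=(110,-140),cT=(110,140)).items(): print(n,P(*p),t+Rz@p)
oc=[P(60+32.5*np.cos(a),-60+32.5*np.sin(a)).tolist() for a in np.pi/8+np.arange(8)*np.pi/4]; print(oc)
im=cv2.imread('pics/w4.png'); g=im[:,:,:].mean(2)
# left long edge / right long edge lines subpixel: sample tray edge pts
hsv=cv2.cvtColor(im,cv2.COLOR_BGR2HSV)
```

```text
p2 [ 614.1 -281.3]
corner L [440.6 -87.2] corner R [ 662.  -361.6]
p1 [260. 346.] [ 490.60422087 -286.48768765]
p2 [366. 256.] [ 610.58768765 -284.49577913]
p3 [153. 237.] [ 488.61231235 -166.50422087]
p4 [261. 134.] [ 608.59577913 -164.51231235]
cL [ 32. 200.] [437.29126218 -87.3452049 ]
cR [475. 291.] [ 661.90873782 -363.6547951 ]
cT [230. -10.] [657.26095128 -83.69337262]
[[384.0, 220.0], [353.0, 217.0], [329.0, 237.0], [328.0, 268.0], [348.0, 291.0], [378.0, 293.0], [401.0, 274.0], [404.0, 244.0]]
```

Wrist view 4 shows the held flask above the tray. Pocket 2's rim is at about (366,250), and the tray corners at (35,197) and (474,289) agree with the top-view fit to 3–4 mm. I'll centre over pocket 2 and lower the flask.

```bash
python3 -m jog '[[40,[0.24,-0.22,0],0],[40,[0.23,-0.22,0],0],[40,[0,0,0.4],0],[40,[0,0,0.4],0],[40,[0,0,0.4],0],[40,[0,0,0.3],0],[40,[0,0,0.15],0],[40,[0,0,0.15],0],[40,[0,0,0.15],0],[40,[0,0,0],0],[40,[0,0,0],0]]'
python3 -m jog '[[40,[0,0,0.06],0],[40,[0,0,0.06],0],[40,[0,0,0.06],0],[40,[0,0,0],0]]'
```

```text
clock: 11.05
eef_pos: [613.0, -282.6, 140.8]
eef_rot: [3.141, -0.0, 0.891]
wrist_force: [-0.6, 1.1, -2.9]
finger_gap: 55.8
finger_force: 24.9
clock: 11.45
eef_pos: [612.7, -282.5, 130.9]
eef_rot: [-3.141, 0.0, 0.892]
wrist_force: [0.2, 0.1, -3.4]
finger_gap: 56.0
finger_force: 24.9
```

```bash
python3 -m jog '[[40,[0,0,0.1],0],[40,[0,0,0.1],0],[40,[0,0,0.1],0],[40,[0,0,0.1],0],[40,[0,0,0.08],0],[40,[0,0,0],0]]'
```

```text
clock: 12.05
eef_pos: [612.6, -282.4, 106.6]
eef_rot: [-3.141, 0.0, 0.892]
wrist_force: [-0.2, 0.1, -2.1]
finger_gap: 55.9
finger_force: 24.9
```

```bash
python3 -m jog '[[40,[0,0,0.04],0],[40,[0,0,0],0],[94,[0,0,0],0],[94,[0,0,0],0],[94,[0,0,0],0],[94,[0,0,0],0],[94,[0,0,0],0],[94,[0,0,-0.4],0],[94,[0,0,-0.6],0],[94,[0,0,-0.6],0],[94,[0,0,-0.6],0]]'
python3 -m jog '[[94,[0,0,0],-0.0435],[94,[0,0,0],-0.0435],[94,[0,0,0],-0.0435],[94,[0,0,0],-0.0435],[94,[0,0,0],-0.0435],[94,[0,0,0],-0.0435],[94,[0,0,0],-0.0435],[94,[0,0,0],-0.0435],[94,[0,0,0],-0.0435],[94,[0,0,0],-0.0435],[94,[0,0,0],-0.0435],[94,[0,0,0],-0.0435],[94,[0,0,-0.7],0],[94,[0,0,-0.7],0],[94,[0,0,0],0],[94,[0,0,0],0]]'
python3 - <<'E'
from m import *
s=read_state(); print(s['eef_pos'],s['eef_rot'],s['clock'],s['joints'].round(2))
im=camera('wrist'); save('w5',im); save('w5c',cv2.resize(im[:400],(800,500)))
E
```

```text
clock: 13.15
eef_pos: [612.8, -282.5, 216.7]
eef_rot: [3.142, 0.0, 0.892]
wrist_force: [0.1, 0.1, -0.6]
finger_gap: 94.0
finger_force: 0.0
clock: 14.75
eef_pos: [613.0, -282.6, 285.9]
eef_rot: [3.141, 0.001, 2.531]
wrist_force: [0.3, 0.2, -0.5]
finger_gap: 94.1
finger_force: 0.0
[ 612.97296459 -282.617975    285.86996976] [3.14147291e+00 1.16215814e-03 2.53147923e+00] 14.75 [-0.49  0.56  0.97 -0.    1.61 -1.45]
```

View pics/w5c.png

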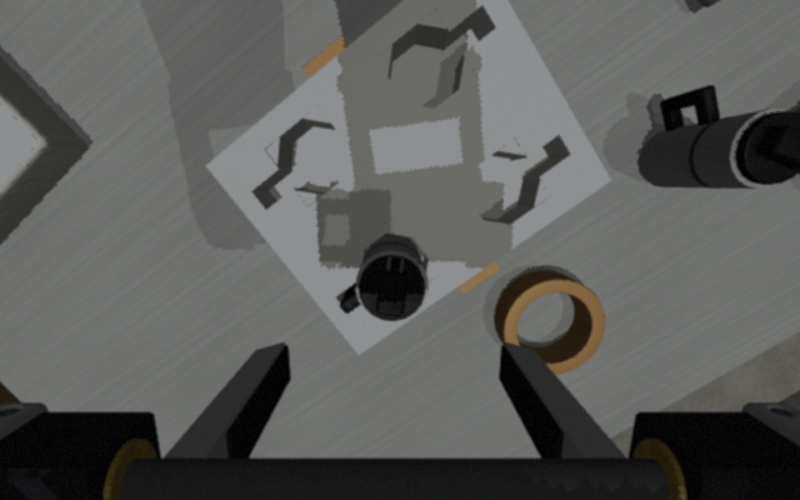

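Wrist view 5 shows flask S1 seated in pocket 2. Its lid is at (392,285), its handle is in the slot at (348,298), and its spout points up along the tool's x, so the fingers will straddle the bar. Turning the lid now.

```bash
python3 - <<'E'
from m import *
s=read_state(); K,C=cam('wrist',s)
print(onplane(K,C,np.array([392,286])/1.25,154),onplane(K,C,np.array([396,258])/1.25,160))
E
python3 -m jog '[[94,[0,0,0.6],0],[94,[0,0,0.6],0],[94,[0,0,0.6],0],[94,[0,0,0.4],0],[94,[0,0,0.26],0],[94,[0,0,0.1],0],[94,[0,0,0],0],[94,[0,0,0],0],[10,[0,0,0],0],[10,[0,0,0],0],[10,[0,0,0],0],[10,[0,0,0],0],[10,[0,0,0],0],[10,[0,0,0],0],[10,[0,0,0],0],[10,[0,0,0],0],[10,[0,0,0],0],[10,[0,0,0],0],[10,[0,0,0],0]]' 20
```

```text
[ 608.46651176 -281.66918805  154.        ] [ 592.32877628 -266.85215168  160.        ]
clock: 16.7
eef_pos: [612.9, -282.7, 157.5]
eef_rot: [-3.141, 0.0, 2.531]
wrist_force: [-0.4, -0.3, 0.6]
finger_gap: 20.3
finger_force: 19.5
```

```bash
python3 -m jog '[[10,[0,0,0],0.03],[10,[0,0,0],0.0375],[10,[0,0,0],0.0375],[10,[0,0,0],0.0375],[10,[0,0,0],0.0375],[10,[0,0,0],0.0375],[10,[0,0,0],0.0375],[10,[0,0,0],0.0375],[10,[0,0,0],0.0075],[10,[0,0,0],0],[10,[0,0,0],0]]'
python3 -m jog '[[94,[0,0,0],0],[94,[0,0,0],0],[94,[0,0,0],0],[94,[0,0,0],0],[94,[0,0,0],0],[94,[0,0,0],0],[94,[0,0,-0.4],0],[94,[0,0,-0.7],0],[94,[0,0,-0.7],0],[94,[0,0,-0.7],0],[94,[0,0,-0.6],0],[94,[0,0,-0.4],0],[94,[0,0,0],0],[94,[0,0,0],0]]'
python3 - <<'E'
from m import *
s=read_state(); print(s['eef_pos'],s['eef_rot'],s['clock'],s['joints'].round(2))
im=camera('wrist'); save('w6',im); save('w6c',im[:400])
E
```

```text
clock: 17.8
eef_pos: [612.9, -282.6, 157.4]
eef_rot: [-3.142, -0.0, 1.592]
wrist_force: [-0.5, -0.1, 0.5]
finger_gap: 20.0
finger_force: 19.9
clock: 19.2
eef_pos: [612.8, -282.6, 331.4]
eef_rot: [-3.141, -0.0, 1.589]
wrist_force: [-0.3, -0.4, -1.1]
finger_gap: 94.1
finger_force: 0.0
[ 612.83409372 -282.56347797  331.37003604] [-3.14087560e+00 -3.68709751e-04  1.58899787e+00] 19.2 [-0.49  0.56  0.87 -0.    1.71 -0.5 ]
```

View pics/w6c.png

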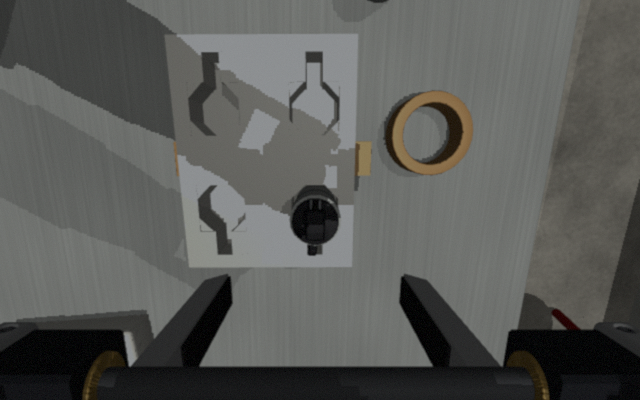

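Wrist view 6 shows S1 at (315,222) with its spout straight up and its handle straight down in the slot, so it is done. Next is S2, which goes to pocket 4.

```bash
python3 -m jog '[[94,[0.4,0.1,0],0],[94,[0.7,0.2,0],0],[94,[0.7,0.2,0],0],[94,[0.7,0.2,0],0],[94,[0.7,0.2,0],0],[94,[0.7,0.2,0],0],[94,[0.7,0.2,0],0],[94,[0.6,0.2,0],0],[94,[0.4,0.1,0],0],[94,[0,0,0],0.0366],[94,[0,0,0],0.0366],[94,[0,0,0],0.0366],[94,[0,0,0],0.0366],[94,[0,0,0],0.0366],[94,[0,0,0],0.0366],[94,[0,0,0],0],[94,[0,0,0],0]]'
python3 - <<'E'
from m import *
s6=dict(eef_pos=np.array([612.83,-282.56,331.37]),eef_rot=np.array([-3.14088,-0.00037,1.589])); W6=cam('wrist',s6)
for n,u in dict(p4=(315,106),p3=(214.5,107),p1=(222,210)).items(): print(n,onplane(*W6,u,70)[:2].round(1))
for n,u in dict(cTR=(358,34),cTL=(165,34),cBR=(353,267),cBL=(190,267)).items(): print(n,onplane(*W6,u,70)[:2].round(1))
s=read_state(); print(s['eef_pos'],s['eef_rot'],s['clock'],s['joints'].round(2))
im=camera('wrist'); save('w7',im); 
K,C=cam('wrist',s)
g=im.mean(2); L0=np.array([688,1.]); c=proj(K,C,[*L0,140]).round().astype(int); print(c)
cv2.imwrite('pics/w7c.png',cv2.resize(im[c[1]-60:c[1]+60,c[0]-80:c[0]+80,::-1],(800,600)).clip(0,120)*2)
for q in ('flask_a',):
    for r in regions_of('wrist',q): print(q,round(r['conf'],2),np.round(r['rect'],1).tolist())
E
```

```text
clock: 20.95
eef_pos: [687.6, -1.0, 332.0]
eef_rot: [-3.141, 0.0, 0.902]
wrist_force: [-0.1, -0.2, -0.1]
finger_gap: 93.6
finger_force: 0.0
p4 [ 610.5 -159. ]
p3 [ 490.9 -162.2]
p1 [ 493.2 -286.3]
cTR [657.8 -81.9]
cTL [439.5 -85.8]
cBR [ 665.2 -360.8]
cBL [ 446.  -364.7]
[687.63266377  -0.99669004 332.0127249 ] [-3.14104072e+00  3.76788656e-04  9.02470553e-01] 20.95 [-0.05  0.6   0.81  0.    1.73  0.61]
[314 218]
flask_a 0.92 [309.8, 213.2, 66.8, 60.7]
flask_a 0.79 [173.6, 216.3, 100.6, 92.3]
flask_a 0.57 [404.1, 425.4, 50.3, 41.5]
```

View pics/w7c.png

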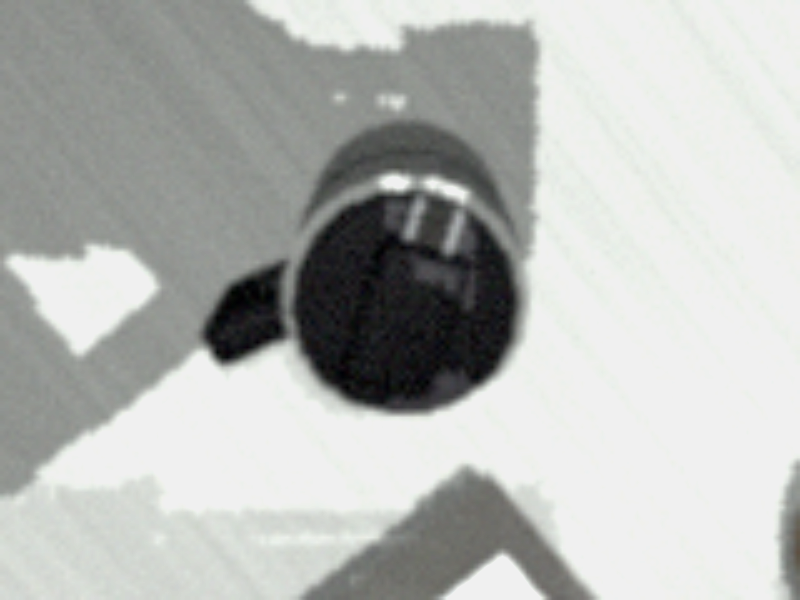

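Wrist view 7 shows S2 centred under the tool at zoom (407,300), with its handle tip at (215,345) and its spout at (437,210).

Run:
```python
from m import *
s=read_state(); K,C=cam('wrist',s); z=lambda u,v:(234+u/5,158+v/5)
L=onplane(K,C,z(407,300),138); print(L)
f=lambda p:((proj(K,C,p)-[234,158])*5).round().tolist()
for a in (145,150,155,160,165,170):
    d=np.array([np.cos(np.radians(a)),np.sin(np.radians(a))]); n=np.array([-d[1],d[0]])
    print(a,[f([*(L[:2]+r*d+w*n),zz]) for r,w,zz in((56,-6,82),(56,6,82),(56,-6,22),(56,6,22))])
sp=onplane(K,C,z(440,197),145); d=sp-L; print(sp,np.degrees(np.arctan2(d[1],d[0])),np.hypot(*d[:2]))
```

```text
[ 6.88972893e+02 -1.90508887e-01  1.38000000e+02]
145 [[182.0, 245.0], [186.0, 292.0], [208.0, 209.0], [212.0, 251.0]]
150 [[183.0, 264.0], [191.0, 310.0], [209.0, 226.0], [216.0, 267.0]]
155 [[185.0, 283.0], [197.0, 329.0], [211.0, 243.0], [222.0, 283.0]]
160 [[189.0, 302.0], [205.0, 346.0], [214.0, 260.0], [229.0, 299.0]]
165 [[194.0, 321.0], [214.0, 363.0], [219.0, 276.0], [237.0, 314.0]]
170 [[201.0, 338.0], [225.0, 379.0], [225.0, 292.0], [246.0, 328.0]]
[709.10571607  13.99732895 145.        ] 35.172804870654424 24.629764449606594
```

```bash
python3 -m jog '[[94,[0.03,0.01,0.5],0],[94,[0,0,0.7],0],[94,[0,0,0.7],0],[94,[0,0,0.7],0],[94,[0,0,0.7],0],[94,[0,0,0.6],0],[94,[0,0,0.5],0],[94,[0,0,0.3],0],[94,[0,0,0.18],0],[94,[0,0,0],0],[94,[0,0,0],0],[40,[0,0,0],0],[40,[0,0,0],0],[40,[0,0,0],0],[40,[0,0,0],0],[40,[0,0,0],0],[40,[0,0,0],0],[40,[0,0,0],0]]' 25
python3 -m jog '[[40,[0,0,-0.4],0],[40,[0,0,-0.6],0],[40,[0,0,-0.7],0],[40,[0,0,-0.7],0],[40,[0,0,-0.6],0],[40,[-0.3,0.07,0],0],[40,[-0.6,0.13,0],0],[40,[-0.6,0.13,0],0],[40,[-0.6,0.13,0],0],[40,[-0.6,0.13,0],0],[40,[-0.5,0.12,0],0],[40,[-0.32,0.08,0],0],[40,[0,0,0],0.0411],[40,[0,0,0],0.0411],[40,[0,0,0],0.0411],[40,[0,0,0],0.0411],[40,[0,0,0],0.0411],[40,[0,0,0],0],[40,[0,0,0],0]]'
```

```text
clock: 22.85
eef_pos: [689.1, -0.2, 88.5]
eef_rot: [-3.142, -0.0, 0.899]
wrist_force: [-1.0, 1.6, 0.7]
finger_gap: 55.3
finger_force: 24.9
clock: 24.75
eef_pos: [610.2, -162.7, 237.6]
eef_rot: [-3.141, 0.001, 0.257]
wrist_force: [0.1, 0.0, -3.2]
finger_gap: 56.1
finger_force: 24.9
```

```bash
python3 -m jog '[[40,[0,0,0],0.0411],[40,[0,0,0],0.0411],[40,[0,0,0],0.0411],[40,[0,0,0],0.0411],[40,[0,0,0],0.0411],[40,[0,0,0.4],0],[40,[0,0,0.5],0],[40,[0,0,0.4],0],[40,[0,0,0.3],0],[40,[0,0,0.2],0],[40,[0,0,0.15],0],[40,[0,0,0],0],[40,[0,0,0.06],0],[40,[0,0,0.06],0],[40,[0,0,0.06],0],[40,[0,0,0],0]]'
```

```text
clock: 26.35
eef_pos: [610.3, -162.6, 131.6]
eef_rot: [3.142, 0.0, -0.392]
wrist_force: [0.0, 0.1, -3.1]
finger_gap: 56.1
finger_force: 24.9
```

```bash
python3 -m jog '[[40,[0,0,0.1],0],[40,[0,0,0.1],0],[40,[0,0,0.1],0],[40,[0,0,0.1],0],[40,[0,0,0.1],0],[40,[0,0,0.04],0],[40,[0,0,0],0],[94,[0,0,0],0],[94,[0,0,0],0],[94,[0,0,0],0],[94,[0,0,0],0],[94,[0,0,0],0],[94,[0,0,-0.4],0],[94,[0,0,-0.6],0],[94,[0,0,-0.6],0],[94,[0,0,-0.6],0],[94,[0,0,-0.7],0],[94,[0,0,-0.7],0]]'
python3 -m jog '[[94,[0,0,0],-0.0454],[94,[0,0,0],-0.0454],[94,[0,0,0],-0.0454],[94,[0,0,0],-0.0454],[94,[0,0,0],-0.0454],[94,[0,0,0],-0.0454],[94,[0,0,0],-0.0454],[94,[0,0,0],-0.0454],[94,[0,0,0],-0.0454],[94,[0,0,0],-0.0454],[94,[0,0,0],-0.0454],[94,[0,0,0],-0.0454],[94,[0,0,0],-0.0454],[94,[0,0,0],-0.0454],[94,[0,0,0],-0.0454],[94,[0,0,0],-0.0454],[94,[0,0,0],-0.0454],[94,[0,0,0],-0.0454],[94,[0,0,0],-0.0454],[94,[0,0,0],-0.0454]]'
python3 -m jog '[[94,[0,0,0],0],[94,[0,0,0],0]]'
python3 - <<'E'
from m import *
s=read_state(); print(s['eef_pos'],s['eef_rot'],s['clock'],s['joints'].round(2))
im=camera('wrist'); save('w8',im); save('w8c',im[:400])
E
```

```text
clock: 28.15
eef_pos: [610.3, -162.6, 286.4]
eef_rot: [-3.142, 0.0, -0.392]
wrist_force: [-0.5, 0.2, 0.6]
finger_gap: 94.3
finger_force: 0.0
clock: 30.15
eef_pos: [610.5, -162.7, 285.0]
eef_rot: [3.142, 0.0, 2.466]
wrist_force: [0.6, -0.2, 0.1]
finger_gap: 94.0
finger_force: 0.0
clock: 30.35
eef_pos: [610.5, -162.6, 285.0]
eef_rot: [3.142, 0.0, 2.456]
wrist_force: [-0.2, 0.3, 0.8]
finger_gap: 93.9
finger_force: 0.0
[ 610.47719946 -162.63803481  284.97952927] [3.14154178e+00 4.22046252e-05 2.45615746e+00] 30.35 [-0.32  0.45  1.14  0.    1.56 -1.2 ]
```

View pics/w8c.png

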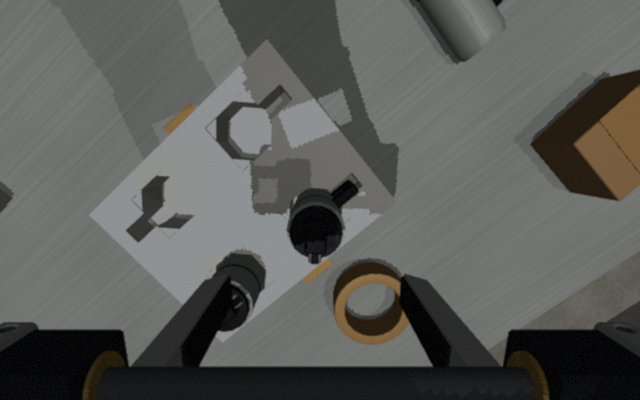

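Wrist view 8 shows S2 in pocket 4 with its handle in the slot at (348,188). Its spout points straight down the image at (315,258), along the tool's −x, so the bar lines up with the fingers. Turning this lid.

```bash
python3 -m jog '[[94,[0,0,0.6],0],[94,[0,0,0.6],0],[94,[0,0,0.6],0],[94,[0,0,0.4],0],[94,[0,0,0.25],0],[94,[0,0,0.1],0],[94,[0,0,0],0],[94,[0,0,0],0],[10,[0,0,0],0],[10,[0,0,0],0],[10,[0,0,0],0],[10,[0,0,0],0],[10,[0,0,0],0],[10,[0,0,0],0],[10,[0,0,0],0],[10,[0,0,0],0],[10,[0,0,0],0],[10,[0,0,0],0],[10,[0,0,0],0]]' 20
python3 -m jog '[[10,[0,0,0],0.03],[10,[0,0,0],0.035],[10,[0,0,0],0.035],[10,[0,0,0],0.035],[10,[0,0,0],0.035],[10,[0,0,0],0.035],[10,[0,0,0],0.035],[10,[0,0,0],0.036],[10,[0,0,0],0],[10,[0,0,0],0]]'
```

```text
clock: 32.3
eef_pos: [610.5, -162.7, 157.4]
eef_rot: [-3.142, -0.0, 2.46]
wrist_force: [-0.6, 0.0, 0.0]
finger_gap: 20.0
finger_force: 19.6
clock: 33.3
eef_pos: [610.5, -162.7, 157.4]
eef_rot: [3.142, 0.0, 1.597]
wrist_force: [0.1, -1.1, -0.2]
finger_gap: 20.2
finger_force: 19.6
```

```bash
python3 -m jog '[[94,[0,0,0],0],[94,[0,0,0],0],[94,[0,0,0],0],[94,[0,0,0],0],[94,[0,0,0],0],[94,[0,0,-0.4],0],[94,[0,0,-0.7],0],[94,[0,0,-0.7],0],[94,[0,0,-0.7],0],[94,[0,0,-0.7],0],[94,[0,0,-0.5],0],[94,[0.3,-0.14,0],0],[94,[0.6,-0.28,0],0],[94,[0.6,-0.28,0],0],[94,[0.6,-0.28,0],0],[94,[0.6,-0.28,0],0],[94,[0.6,-0.28,0],0],[94,[0.6,-0.28,0],0],[94,[0.6,-0.28,0],0],[94,[0.6,-0.28,0],0]]'
python3 -m jog '[[94,[0.19,-0.1,0],0.0451],[94,[0,0,0],0.0451],[94,[0,0,0],0.0451],[94,[0,0,0],0.0451],[94,[0,0,0],0.0451],[94,[0,0,0],0.0451],[94,[0,0,0],0.0451],[94,[0,0,0],0.0451],[94,[0,0,0],0.0451],[94,[0,0,0],0.0451],[94,[0,0,0],0.0451],[94,[0,0,0],0],[94,[0,0,0],0]]'
python3 - <<'E'
from m import *
s=read_state(); print(s['eef_pos'],s['eef_rot'],s['clock'],s['joints'].round(2))
im=camera('wrist'); save('w9',im); save('w9c',cv2.resize(im[:380],(800,475)).clip(0,127)*2)
E
```

```text
clock: 35.3
eef_pos: [484.9, 90.7, 342.6]
eef_rot: [3.141, -0.0, 1.594]
wrist_force: [0.7, 0.7, -0.1]
finger_gap: 93.8
finger_force: 0.0
clock: 36.6
eef_pos: [480.5, 99.0, 342.5]
eef_rot: [-3.142, -0.0, 0.039]
wrist_force: [0.8, 0.2, -0.7]
finger_gap: 93.8
finger_force: 0.0
[480.50312816  98.992375   342.49216786] [-3.14153636e+00 -9.13917822e-05  3.92981860e-02] 36.6 [0.13 0.1  1.45 0.   1.59 1.66]
```

View pics/w9c.png

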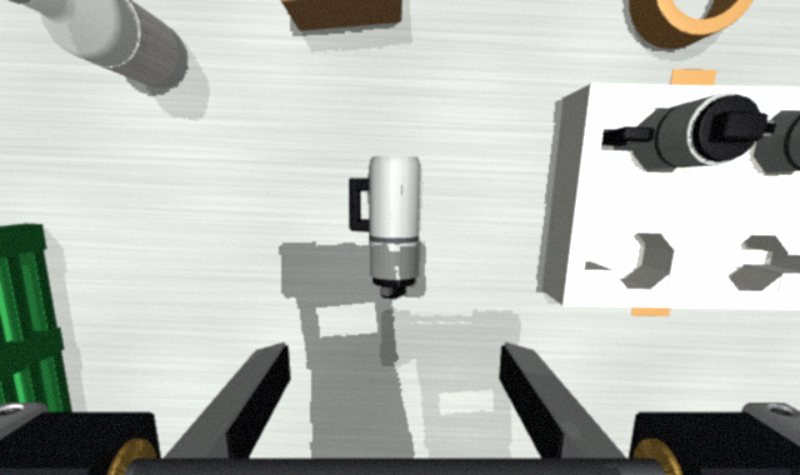

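Wrist view 9 shows S2 done, with its spout opposite its handle. L lies along the tool's x, with its axis at column 395 and running from its foot at row 157 to its lid edge at row 285. Its handle is on the left.

Run:
```python
from m import *
s=read_state(); K,C=cam('wrist',s)
for n,r in dict(foot=157,ring=240,neck=280,lidend=287).items(): print(n,[onplane(K,C,(395/1.25,r/1.25),z).round(1).tolist() for z in (28,54)])
```

```text
foot [[585.3, 101.8, 28.0], [583.9, 101.8, 54.0]]
ring [[495.8, 98.3, 28.0], [499.1, 98.4, 54.0]]
neck [[449.3, 96.4, 28.0], [455.1, 96.7, 54.0]]
lidend [[441.0, 96.1, 28.0], [447.1, 96.4, 54.0]]
```

```bash
python3 -m jog '[[94,[-0.05,0,0.6],0],[94,[0,0,0.8],0],[94,[0,0,0.8],0],[94,[0,0,0.8],0],[94,[0,0,0.8],0],[94,[0,0,0.8],0],[94,[0,0,0.7],0],[94,[0,0,0.6],0],[94,[0,0,0.4],0],[94,[0,0,0.25],0],[94,[0,0,0.1],0],[94,[0,0,0],0],[94,[0,0,0],0]]' 10
python3 -m jog '[[40,[0,0,0],0],[40,[0,0,0],0],[40,[0,0,0],0],[40,[0,0,0],0],[40,[0,0,0],0],[40,[0,0,0],0],[40,[0,0,0],0],[40,[0,0,0],0],[40,[0.02,0,-0.1],0],[40,[0.02,0,-0.2],0],[40,[0.03,0,-0.2],0],[40,[0.05,0,-0.2],0],[40,[0.08,0,-0.2],0],[40,[0,0,0],0]]'
```

```text
clock: 37.95
eef_pos: [478.6, 99.0, 10.8]
eef_rot: [-3.141, -0.001, 0.035]
wrist_force: [-0.1, 0.1, -0.2]
finger_gap: 94.2
finger_force: 0.0
clock: 39.35
eef_pos: [489.3, 99.3, 56.6]
eef_rot: [-3.141, -0.003, 0.035]
wrist_force: [-0.9, -0.3, -0.6]
finger_gap: 55.6
finger_force: 10.0
```

```bash
python3 -m jog '[[40,[0.2,0,-0.2],0],[40,[0.25,0,-0.15],0],[40,[0.3,0,-0.15],0],[40,[0.35,0,-0.15],0],[40,[0.4,0,-0.1],0],[40,[0.4,0,-0.1],0],[40,[0.4,0,0],0],[40,[0.2,0,0],0],[40,[0,0,-0.4],0],[40,[0,0,-0.5],0],[40,[0,0,-0.5],0],[40,[0,0,-0.5],0],[40,[0,0,0],0],[40,[0,0,0],0]]'
python3 - <<'E'
from m import *
s=read_state()
a=camera('wrist'); b=camera('scene'); save('w10',a); save('sc10',b)
q=proj(*cam('scene'),s['eef_pos']).astype(int); q[0]=max(q[0],80);q[1]=max(q[1],75)
crop=cv2.resize(b[q[1]-75:q[1]+75,q[0]-80:q[0]+80],(480,450)); w=cv2.resize(a[100:475],None,fx=.5,fy=.5)
out=np.zeros((450,800,3),np.uint8); out[:,:480]=crop; out[:188,480:]=w.clip(0,127)*2; save('c10',out)
E
```

```text
clock: 40.75
eef_pos: [612.7, 103.6, 191.3]
eef_rot: [3.142, 0.001, 0.035]
wrist_force: [-0.9, -0.4, -2.8]
finger_gap: 55.8
finger_force: 10.0
```

View pics/c10.png

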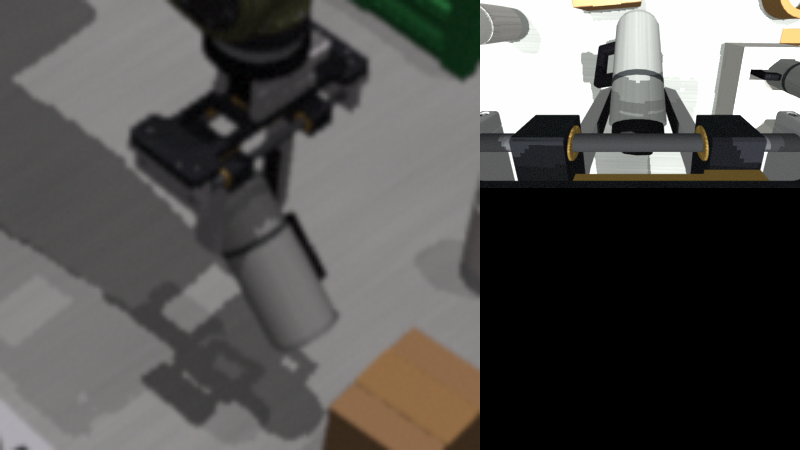

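The scene crop shows L held about 40° off vertical, because pad friction stops it swinging freely. I'll lower it close to the bench and slacken the grip in steps so that it hangs upright.

```bash
python3 -m jog '[[40,[0,0,0.4],0],[40,[0,0,0.5],0],[40,[0,0,0.4],0],[40,[0,0,0.3],0],[40,[0,0,0],0],[40,[0,0,0],0]]'
python3 -m jog '[[40,[0,0,0],0],[40,[0,0,0],0],[40,[0,0,0],0],[40,[0,0,0],0],[40,[0,0,0],0]]' 6
python3 -m jog '[[40,[0,0,0],0],[40,[0,0,0],0],[40,[0,0,0],0],[40,[0,0,0],0],[40,[0,0,0],0]]' 4
python3 - <<'E'
from m import *
s=read_state(); print(s['eef_pos'],s['clock'])
a=camera('wrist'); b=camera('scene'); save('w11',a); save('sc11',b)
q=proj(*cam('scene'),s['eef_pos']).astype(int)
crop=cv2.resize(b[q[1]-75:q[1]+75,q[0]-80:q[0]+80],(480,450)); w=cv2.resize(a[100:475],None,fx=.5,fy=.5)
out=np.zeros((450,800,3),np.uint8); out[:,:480]=crop; out[:188,480:]=w.clip(0,127)*2; save('c11',out)
E
```

```text
clock: 41.45
eef_pos: [613.1, 103.6, 112.6]
eef_rot: [-3.142, 0.0, 0.035]
wrist_force: [-0.0, -0.3, -3.2]
finger_gap: 55.7
finger_force: 10.0
clock: 41.95
eef_pos: [613.0, 103.6, 112.6]
eef_rot: [3.142, -0.0, 0.035]
wrist_force: [-0.5, -0.3, -3.1]
finger_gap: 55.9
finger_force: 6.0
clock: 42.45
eef_pos: [612.9, 103.6, 112.4]
eef_rot: [-3.142, 0.0, 0.035]
wrist_force: [-0.3, -0.4, -2.7]
finger_gap: 56.3
finger_force: 4.0
[612.94303187 103.62582235 112.42415914] 42.45
```

View pics/c11.png

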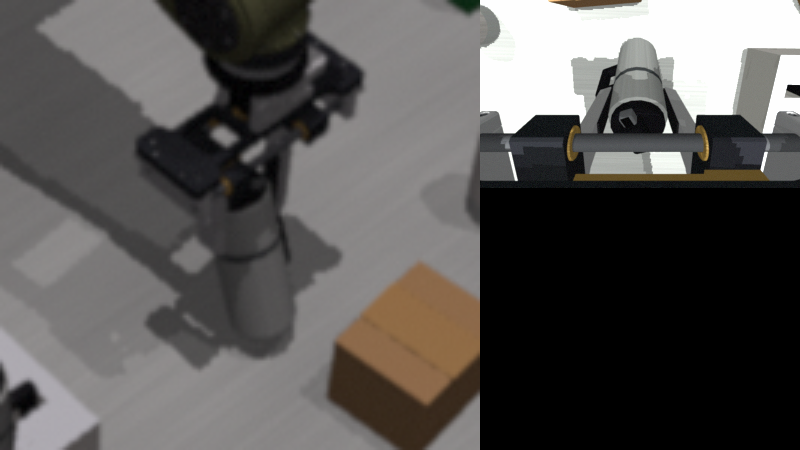

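```bash
python3 -m jog '[[40,[0,0,0],0],[40,[0,0,0],0],[40,[0,0,0],0],[40,[0,0,0.06],0],[40,[0,0,0.06],0],[40,[0,0,0.06],0],[40,[0,0,0.06],0],[40,[0,0,0.06],0],[40,[0,0,0],0]]' 3
python3 -m jog '[[40,[0,0,0.06],0],[40,[0,0,0.06],0],[40,[0,0,0.06],0],[40,[0,0,0],0],[40,[0,0,0],0]]'
```

```text
clock: 43.45
eef_pos: [613.1, 103.6, 97.5]
eef_rot: [-3.142, -0.0, 0.035]
wrist_force: [-0.5, 0.7, -1.0]
finger_gap: 55.8
finger_force: 3.0
clock: 43.95
eef_pos: [612.8, 103.6, 88.1]
eef_rot: [3.142, 0.001, 0.035]
wrist_force: [0.8, -0.1, -0.4]
finger_gap: 55.9
finger_force: 3.0
```

```bash
python3 -m jog '[[94,[0,0,0],0],[94,[0,0,0],0],[94,[0,0,0],0],[94,[0,0,0],0],[94,[0,0,0],0],[94,[0,0,0],0],[94,[0,0,-0.3],0],[94,[0,0,-0.6],0],[94,[0,0,-0.8],0],[94,[0,0,-0.8],0],[94,[0,0,-0.8],0],[94,[0,0,-0.8],0],[94,[0,0,-0.6],0],[94,[0,0,-0.2],0],[94,[0,0,0],0],[94,[0,0,0],0]]'
cat > lid.py <<'E'
from m import *
def fit(im,K,C,g0,show=True):
    g=im.astype(float).mean(2); g0=np.array(g0,float); best=None
    aa=np.linspace(0,2*np.pi,72,endpoint=False)
    def samp(P): 
        q=np.array([proj(K,C,p) for p in P]).astype(np.float32); return cv2.remap(g.astype(np.float32),q[None,:,0],q[None,:,1],cv2.INTER_LINEAR)[0]
    # disc r=25 at z=140 on shiny shoulder r=28 z=130 : dark inside, brighter outside
    for x in np.arange(-16,17,1.5):
        for y in np.arange(-16,17,1.5):
            c=g0+[x,y]; i=samp([[c[0]+23*np.cos(a),c[1]+23*np.sin(a),140] for a in aa]); o=samp([[c[0]+27.5*np.cos(a),c[1]+27.5*np.sin(a),132] for a in aa])
            v=np.median(o-i)+ (o-i).mean()
            if best is None or v>best[0]: best=(v,c)
    c=best[1]; h=[]
    for a in np.radians(np.arange(-180,180,3)):
        d=np.array([np.cos(a),np.sin(a)]);n=np.array([-d[1],d[0]])
        h.append(samp([[*(c+r*d+w*n),80] for r in np.arange(36,55,3) for w in(-3,0,3)]).mean()-.0)
    h=np.array(h); o=np.argsort(h)[:8]
    print('lid',c.round(1),'score',best[0].round(1),'handle',[(int(-180+3*i),int(h[i])) for i in o]); return c
E
python3 - <<'E'
from lid import *
s=read_state(); print(s['eef_pos'],s['eef_rot'],s['clock'])
im=camera('wrist'); save('w12',im); K,C=cam('wrist',s)
for r in regions_of('wrist','flask_a'): print(round(r['conf'],2),np.round(r['rect'],1).tolist(),r['pixels'].sum(),onplane(K,C,r['rect'][:2],100).round())
fit(im,K,C,(613,103))
# calibrate the fit on S2 view w7 (lid 689,-0.2, handle ~165) and S1 w3 (570.5,189.9,-119)
fit(cv2.imread('pics/w7.png'),*cam('wrist',dict(eef_pos=np.array([687.63,-1,332.01]),eef_rot=np.array([-3.14104,.00038,.90247]))),(687,1))
fit(cv2.imread('pics/w3.png'),*cam('wrist',dict(eef_pos=np.array([568.53,191.04,345.71]),eef_rot=np.array([3.14139,-0.00033,0.3649]))),(568,191))
# ascii look
q=proj(K,C,[613,103,100]).astype(int); g=im.mean(2)[q[1]-45:q[1]+51:3,q[0]-50:q[0]+50:2]
for row in g: print(''.join(' .:-=+*#%@'[::-1][min(9,int(v/13))] for v in row))
E
```

```text
clock: 45.55
eef_pos: [612.6, 103.6, 331.9]
eef_rot: [3.141, 0.002, 0.035]
wrist_force: [-0.4, -0.3, -0.3]
finger_gap: 94.0
finger_force: 0.0
[612.6483413  103.55073653 331.93545138] [3.14141862e+00 2.08627399e-03 3.48445652e-02] 45.55
0.94 [615.0, 223.6, 50.1, 49.9] 2106 [ 612. -261.  100.]
0.82 [307.0, 196.5, 67.3, 56.2] 2515 [632. 114. 100.]
0.57 [535.8, 227.2, 123.4, 59.6] 4411 [ 604. -165.  100.]
lid [628.5 105. ] score 88.7 handle [(111, 18), (108, 19), (105, 21), (102, 25), (114, 27), (99, 32), (117, 39), (96, 41)]
lid [687.5   0. ] score 128.3 handle [(165, 15), (162, 15), (159, 19), (168, 22), (156, 24), (153, 34), (171, 45), (150, 46)]
lid [568.5 191.5] score 105.0 handle [(-117, 19), (-120, 20), (-114, 22), (-135, 23), (-90, 23), (-93, 23), (-132, 25), (-123, 27)]
 .   ..    .............---:.   .                 
 .. .. . ...........-*********=. ......    ..    .
    ......... ....=*##*#****#***-..........       
      .      . .-+#***++-==+*****=                
  ............-=+#*:      .   .+**-.              
 .     .    -==++: -#*-*#####*-  =*.              
 . .....
[... 617 characters left out ...]
=====+%@@@@@@@@@@%#++++++=           
====================+*#%%@%%#*==+++++=-           
=========================-=====++++===-           
======================================-           
======================================-           
========================-.============.           
========================- ............   ..   .   
===============---======-    .   . ..... .... ..  
---......        .======-                       . 
                 .===++++:......                  
                 .==+++++::::::......   ......   .
                  -++++++:::::::.::::::::....:::..
                  -++++++-:::...........:........:
                  -++++++=.:::::.::::.::......:...
```

Run:
```python
from lid import *
s=read_state(); im=cv2.imread('pics/w12.png'); K,C=cam('wrist',s)
c=fit(im,K,C,(630,105))
g=im.astype(float).mean(2)
q=proj(K,C,[*c,145]); 
# rectified top view of lid at z=145, 1mm/cell, rows: +x up, cols: +y left
for x in range(28,-29,-3):
    print(''.join(' .:-=+*#%@'[::-1][min(9,int(cv2.getRectSubPix(g.astype(np.float32),(1,1),tuple(float(t) for t in proj(K,C,[c[0]+x,c[1]+y,145])))[0,0]/7))] for y in range(30,-31,-1)))
```

```text
lid [630.5 104. ] score 108.9 handle [(111, 14), (114, 15), (108, 17), (105, 21), (102, 27), (117, 27), (99, 37), (120, 41)]
           .:====-:                     :-----:              
          :-=:           ..::----:           .--.            
        ..      .=**+=   :===========+++=:       :           
             ...-*****+.  .===============+++-               
           -++-..-+*****=  -*%%##+============+=             
         =++====: .=*##%%%#**++*#%#+============+=.          
  .     =+++=++#%@##**+++=======+#%#*+=============.         
##-   .=+++==+*#*+++++===========+*#%*+==========+==.        
%#.   -+++++=+*##**+++++++====+====+#%#++=+===++=+++=        
%*.   -++++++++*#%#*++++=++++=+++++++*##*+++++**##*##=       
##=  .=++++++++++*###*####%%%%%##%%#***#%#*++*#%%%%%#=. ..   
%%%+. :*###%%%%##*#%%@%%%%#%%%%%%##%#***#%%%###%#%%#+:  ..   
+=-:. .=##%%##%%%%%%%%%%%%%#%%%%%%%%%##%%%@%%@%%%%#+: ...    
 ..::...:=###%%#%%%##%%%%%%%%%%%%%%%%%%%%@%@%%%%%#=:....:..  
    ...   :=#%%%%%%%%##%@%%%%%%%%%%%%%@@@%@@%%#*=:....:...   
            .-=*#%%#%%%%%%@%%%%%@@%@%@%%@%%#*-:......::...   
                 :=**##%%%%@%%%%%%%%%##*-     ......:..      
                         .---::.:::::......:::.:::...
```

L now stands upright at about (631.5,104), with its handle at ~111° and its spout at ~26°, giving a lid angle of ~1.66 rad, inside the stated range. I'll grasp it and carry it to pocket 3.

```bash
python3 -m jog '[[94,[0.38,0,0.3],0],[94,[0,0,0.7],0],[94,[0,0,0.8],0],[94,[0,0,0.8],0],[94,[0,0,0.7],0],[94,[0,0,0.6],0],[94,[0,0,0.5],0],[94,[0,0,0.3],0],[94,[0,0,0.17],0],[94,[0,0,0],0],[94,[0,0,0],0],[40,[0,0,0],0],[40,[0,0,0],0],[40,[0,0,0],0],[40,[0,0,0],0],[40,[0,0,0],0],[40,[0,0,0],0],[40,[0,0,0],0]]' 25
python3 -m jog '[[40,[0,0,-0.4],0],[40,[0,0,-0.6],0],[40,[0,0,-0.7],0],[40,[0,0,-0.7],0],[40,[0,0,-0.6],0],[40,[-0.2,0.35,0],0],[40,[-0.34,0.6,0],0],[40,[-0.34,0.6,0],0],[40,[-0.34,0.6,0],0],[40,[-0.34,0.6,0],0],[40,[-0.34,0.6,0],0],[40,[-0.34,0.6,0],0],[40,[-0.34,0.6,0],0],[40,[-0.26,0.45,0],0],[40,[-0.16,0.27,0],0],[40,[0,0,0],0.037],[40,[0,0,0],0.037],[40,[0,0,0],0.037],[40,[0,0,0],0],[40,[0,0,0],0]]'
```

```text
clock: 47.45
eef_pos: [632.0, 104.3, 90.0]
eef_rot: [3.142, -0.0, 0.035]
wrist_force: [-0.9, 0.7, 1.4]
finger_gap: 55.9
finger_force: 25.0
clock: 49.45
eef_pos: [491.1, -164.2, 239.7]
eef_rot: [-3.142, 0.0, -0.31]
wrist_force: [0.4, -0.5, -2.6]
finger_gap: 55.5
finger_force: 25.0
```

```bash
python3 -m jog '[[40,[0,0,0.4],0],[40,[0,0,0.5],0],[40,[0,0,0.4],0],[40,[0,0,0.3],0],[40,[0,0,0.2],0],[40,[0,0,0.15],0],[40,[0,0,0],0],[40,[0,0,0.06],0],[40,[0,0,0.06],0],[40,[0,0,0.06],0],[40,[0,0,0],0]]'
```

```text
clock: 50.55
eef_pos: [491.2, -164.3, 133.4]
eef_rot: [3.141, 0.0, -0.314]
wrist_force: [-3.7, -0.5, -4.4]
finger_gap: 56.0
finger_force: 25.0
```

```bash
python3 -m jog '[[40,[-0.03,0.01,0],0],[40,[0,0,0],0],[40,[0,0,0.05],0],[40,[0,0,0.05],0],[40,[0,0,0],0]]'
```

```text
clock: 51.05
eef_pos: [489.6, -164.2, 128.1]
eef_rot: [-3.142, 0.0, -0.314]
wrist_force: [0.5, 0.4, -3.0]
finger_gap: 55.6
finger_force: 25.0
```

```bash
python3 -m jog '[[40,[0,0,0.1],0],[40,[0,0,0.1],0],[40,[0,0,0.1],0],[40,[0,0,0.1],0],[40,[0,0,0.04],0],[40,[0,0,0],0]]'
python3 -m jog '[[94,[0,0,0],0],[94,[0,0,0],0],[94,[0,0,0],0],[94,[0,0,0],0],[94,[0,0,0],0],[94,[0,0,-0.4],0],[94,[0,0,-0.6],0],[94,[0,0,-0.6],0],[94,[0,0,-0.6],0],[94,[0,0,-0.7],0],[94,[0,0,-0.7],0],[94,[0,0,0],0],[94,[0,0,0],-0.0472],[94,[0,0,0],-0.0472],[94,[0,0,0],-0.0472],[94,[0,0,0],-0.0472]]'
python3 -m jog '[[94,[0,0,0],-0.0472],[94,[0,0,0],-0.0472],[94,[0,0,0],-0.0472],[94,[0,0,0],-0.0472],[94,[0,0,0],-0.0472],[94,[0,0,0],-0.0472],[94,[0,0,0],-0.0472],[94,[0,0,0],-0.0472],[94,[0,0,0],-0.0472],[94,[0,0,0],-0.0472],[94,[0,0,0],-0.0472],[94,[0,0,0],-0.0472],[94,[0,0,0],-0.0472],[94,[0,0,0],-0.0472],[94,[0,0,0],-0.0472],[94,[0,0,0],-0.0472],[94,[0,0,0],-0.0472],[94,[0,0,0],-0.0472],[94,[0,0,0],-0.0472],[94,[0,0,0],-0.0472]]'
python3 -m jog '[[94,[0,0,0],0],[94,[0,0,0],0]]'
cat > rect.py <<'E'
from lid import *
import sys
s=read_state(); print(s['eef_pos'],s['eef_rot'],s['clock'],s['joints'].round(2))
im=camera('wrist'); save(sys.argv[1],im); K,C=cam('wrist',s); g=im.astype(np.float32).mean(2)
for k in range(2,len(sys.argv),2):
    g0=(float(sys.argv[k]),float(sys.argv[k+1])); c=g0
    print(g0)
    for x in range(45,-46,-3):
        print(''.join(' .:-=+*#%@'[::-1][min(9,int(cv2.getRectSubPix(g,(1,1),tuple(float(t) for t in proj(K,C,[c[0]+x,c[1]+y,158])))[0,0]/7))] for y in np.arange(66,-46,-1.5)))
E
python3 rect.py w13 490 -164
```

```text
clock: 51.65
eef_pos: [489.5, -164.3, 106.1]
eef_rot: [-3.142, 0.001, -0.314]
wrist_force: [-0.8, 0.5, -2.7]
finger_gap: 55.6
finger_force: 25.0
clock: 53.25
eef_pos: [489.5, -164.3, 285.7]
eef_rot: [-3.141, 0.001, 0.285]
wrist_force: [-0.7, 0.2, -0.3]
finger_gap: 94.2
finger_force: 0.0
clock: 55.25
eef_pos: [489.5, -164.3, 285.7]
eef_rot: [3.141, -0.001, -3.032]
wrist_force: [0.8, -1.2, -0.1]
finger_gap: 93.9
finger_force: 0.0
clock: 55.45
eef_pos: [489.6, -164.3, 286.0]
eef_rot: [3.141, -0.0, -3.043]
wrist_force: [-1.0, -0.7, 0.3]
finger_gap: 94.0
finger_force: 0.0
[ 489.55143375 -164.26977019  286.03508318] [ 3.14132094e+00 -4.45016248e-04 -3.04276067e+00] 55.45 [-0.39  0.17  1.49  0.    1.48 -2.06]
(490.0, -164.0)
                                                                           
                                                                           
                                                                           
                                                                           
                                                                    
[... 1110 characters left out ...]
%%%#%%%%%@%@%%%%####%*.              
               *%%####%#####*  -#######%@@@@@@@@%@@%%%##%%#..              
              .*%%###########*. .*####*##@%%@@@%%@%%%*#%@+: -.             
               =%@@@@@@@@@@@@@%-  =#%%##*######*#####%%=...==              
               :-*@@@@@@@%######=.   =#%%#%####%#%%#+:. .=+-:              
                              .+++==:    ::====--::. .-==+= .              
                                  :++===--...:-::-====+++=:                
                                   :=+++=+=========++*+==.                 
                                     -===+++***+++=====:                   
                                       -=============-
```

The rectified patch shows L seated in pocket 3, its handle in the slot toward +y, and its bar and spout aligned with the tool's x. Turning its lid.

```bash
python3 -m jog '[[94,[0,0,0.6],0],[94,[0,0,0.6],0],[94,[0,0,0.6],0],[94,[0,0,0.4],0],[94,[0,0,0.27],0],[94,[0,0,0.1],0],[94,[0,0,0],0],[94,[0,0,0],0],[10,[0,0,0],0],[10,[0,0,0],0],[10,[0,0,0],0],[10,[0,0,0],0],[10,[0,0,0],0],[10,[0,0,0],0],[10,[0,0,0],0],[10,[0,0,0],0],[10,[0,0,0],0],[10,[0,0,0],0],[10,[0,0,0],0]]' 20
python3 -m jog '[[10,[0,0,0],0.0405],[10,[0,0,0],0.0405],[10,[0,0,0],0.0405],[10,[0,0,0],0.0405],[10,[0,0,0],0.0405],[10,[0,0,0],0.0405],[10,[0,0,0],0.0405],[10,[0,0,0],0.0405],[10,[0,0,0],0.0405],[10,[0,0,0],0.0405],[10,[0,0,0],0.0405],[10,[0,0,0],0.0405],[10,[0,0,0],0.0405],[10,[0,0,0],0],[10,[0,0,0],0]]'
```

```text
clock: 57.4
eef_pos: [489.6, -164.3, 157.9]
eef_rot: [3.142, -0.0, -3.038]
wrist_force: [-0.6, -0.4, -0.2]
finger_gap: 19.7
finger_force: 20.0
clock: 58.9
eef_pos: [489.7, -164.4, 158.0]
eef_rot: [3.141, 0.0, 1.595]
wrist_force: [0.6, -1.2, 0.3]
finger_gap: 19.7
finger_force: 20.0
```

```bash
python3 -m jog '[[94,[0,0,0],0],[94,[0,0,0],0],[94,[0,0,0],0],[94,[0,0,0],0],[94,[0,0,0],0],[94,[0,0,-0.4],0],[94,[0,0,-0.7],0],[94,[0,0,-0.7],0],[94,[0,0,-0.7],0],[94,[0,0,-0.7],0],[94,[0,0,-0.5],0],[94,[-0.6,0.6,0],0],[94,[-0.6,0.6,0],0],[94,[0,0,0],0],[94,[0,0,0],0]]'
python3 rect.py w14 489.5 -164.3 610.5 -162.6 612.8 -282.6
python3 - <<'E'
from m import *
im=camera('top'); save('top9',im)
for q in ('flask_a','water_bottle','tape_roll','carton'):
    print(q,[(round(r['conf'],2),np.round(r['rect'],1).tolist()) for r in regions_of('top',q)])
d=cv2.absdiff(cv2.imread('pics/top0.png'),im[:,:,::-1].copy()).max(2)
E
```

```text
clock: 60.4
eef_pos: [550.9, -223.4, 341.8]
eef_rot: [-3.14, -0.001, 1.591]
wrist_force: [-0.5, -0.3, 0.4]
finger_gap: 94.0
finger_force: 0.0
[ 550.92940324 -223.39582888  341.84618629] [-3.13997262e+00 -8.78450367e-04  1.59050867e+00] 60.4 [-0.45  0.35  1.15  0.    1.65 -0.47]
(489.5, -164.3)
                                                                           
                                                                           
                                                                           
                                                                           
                                  :===++++++++==-.                         
                                .=++====---:::-==++:                       
                               ====-:      .       .-:                     
                             :==-    -*#######%%#%*:                       
                            :=-.  =*###########%#####*=                    
          .  :==--:::-==+*##+.  =########%###%###%#%%#%#-                  
          --*%%%#%%%%%%%%@%*. .*#########%###
[... 5853 characters left out ...]
 -======+***+==+=+=+==-:                                     
                 :======+++++++++=-                                        
                   -==-. ....  .                                           
                                                                           
                                                                           
                                                                           
flask_a [(0.89, [397.1, 268.9, 40.9, 28.2]), (0.62, [399.9, 214.6, 43.1, 32.2])]
water_bottle [(0.66, [177.7, 181.6, 40.7, 42.1])]
tape_roll [(0.97, [408.6, 163.0, 45.3, 40.8])]
carton [(0.97, [267.6, 156.3, 48.5, 45.0]), (0.17, [407.6, 243.9, 83.1, 101.9])]
```

```bash
python3 -c "
from cell import *
print(sign_off())"
```

```text
the job is handed in; nothing more can be done
None
```

All three flasks present are packed: each stands in its own pocket with its handle in the slot and its spout turned straight away from the handle, and the job was handed in at about 60 s, with no result returned from the judging.

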